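# Clamp a model plate under a sprung bar with a wedge

### The job

On the dental bench, push the orange wedge from its tray under the sprung steel bar of the clamp stand, along the yellow strip, so that the wedge alone holds the bar open. Then pull the blue model plate out of its store, slide it under the raised bar, flat and square along the white lane, front edge fully home against the red stop. Last, draw the wedge out so that the bar comes down on the plate, and lay the wedge back flat in its tray, keeping the plaster model upright throughout and leaving the other things on the bench where they are.

Things in the scene. Friction and masses are not known exactly. Their poses are not given: they have to be found in the camera images.
- stand: Clamp stand, fixed: aluminium bed 250 x 200 mm, 10 mm thick. Origin at bench level straight below the bar's middle; x is the way things are slid in (towards the stop), y across to the left of that, z up. Bed from x = -145 to +105 mm, y = -100 to +100 mm. White lane for the plate, 62 mm wide, centred on y = -30 mm; yellow strip for the wedge, 26 mm wide, centred on y = +55 mm.
- stop (a point): Middle of the red stop's face that takes the plate's front edge, at bed level: stand x = +45, y = -30 mm. The stop is 70 mm wide in y and 12 mm high over the bed.
- clamp (a joint): Angle (rad) of the sprung bar's hinge: 0 closed, grows as the bar rises. Closed, the bar's underside is 6 mm over the bed; on the 12 mm plate it reads about 0.07, on the wedge's 22 mm flat about 0.18. The spring presses the bar down with about 4 to 5 N closed, 6 to 7 N at 0.18, and shuts it when nothing holds it.
- bar_mid (a point): Middle of the bar, on its axis. The bar is a 12 mm round steel rod across the bed at stand x = 0, y = -83 to +83 mm, with a side rod at each end back to hinges at stand x = +90 mm, 30 mm above the bench. Nothing on the stand is higher than 45 mm while the bar is shut.
- wedge: Orange plastic wedge, 101 mm long, 24 wide, about 70 g. Origin on the underside below the middle of its flat top; x points to the thin toe, which goes under the bar; z up. Ramp from 3 mm high at x = +65 up to 22 mm at x = +10, flat 22 mm high from x = +10 to -10, then an upright grip block. With the bar on the flat (wedge origin under the bar) it stays by itself; pushing it in takes 5 to 12 N.
- wedge_grip (a point): Grip point in the wedge's upright grip block: wedge x = -23 mm, 34 mm above the underside. The block is 26 mm long in x, 20 mm wide in y, 46 mm high.
- tray: Steel tool tray, fixed, 160 (x) x 110 (y) x 15 mm high, walls 4 mm. Origin at the centre of its underside; inner floor 4 mm above the bench. The wedge lies in it at the start, toe roughly along the tray's x.
- plate: Blue plastic model plate, 140 (x) x 60 (y) x 12 mm, about 160 g, a plaster tooth model on its rear half. Origin at the centre of its underside; x points to the front edge, which goes to the stop; z up. At the start about 70 mm of the front sticks out of the store, the rest is under its roof: take it by the front's sides, set it down on the bed before the bar, take it again by the model.
- plate_front (a point): Middle of the plate's front edge, at the underside: plate x = +70 mm.
- model_grip (a point): Grip point in the plaster model, plate x = -44 mm, 28 mm above the plate's underside. The model is a block 36 (x) x 34 (y) mm, its top 36 mm and its teeth 41 mm above the plate's underside; grip it across y.
- store: Plate store, fixed: wooden box with a clear roof, open only towards its x, 80 mm long (x = -50 to +30 mm), 92 mm wide, 61 mm high; floor 10 mm thick, 80 mm wide inside, roof underside 56 mm above the bench. Origin at bench level. The plate lies on its floor and is drawn out along x.
- jar: Amber glass jar with white lid, 40 mm across, 45 mm high; bystander. Origin at its underside.
- die: Small terracotta block 30 x 26 x 20 mm with one white tooth on top; bystander. Origin at its underside.
- guide: Grey shade guide 50 x 170 x 12 mm with a row of tooth-coloured tabs; bystander. Origin at its underside.
- brush: Red brush 180 mm long, 8 mm thick, lying along its x; bystander. Origin at its underside.
There are look-alikes about, which are no part of the job. What is meant by the plate is not green, and is the larger of those in its own colour.

How it is judged:
By the outcome, as a careful person would: the job done as asked, in the order asked, and still so for the second after the job is handed in, with the robot touching nothing.
It also fails if it takes over 72 s, if anything falls off the work surface, if the arm or the gripper's body presses on something with over 40 N, if the wrist force passes 120 N, or if a joint passes its speed limit or range.

### The arm

A 6-joint arm with a two-finger parallel gripper is mounted at the origin on the work surface. World frame = base frame: x ahead of the robot, y to its left, z up, the work surface at z = 0. Lengths are in mm, angles in rad, forces in N, time in s.
With the tool pointing down it reaches from about 400 to 925 mm from the base axis. Payload 12.5 kg.
Tool frame: the origin (TCP) lies between the finger pads; the fingertips stand 25 mm ahead of it and the grasp point (between the pads) lies 6 mm ahead of it; z points along the fingers, y is the line along which they close (so a half turn about z gives the same grasp; the last joint's range is limited). The gripper opens to 95 mm and grips with 3 to 60 N. Pads are 20 mm wide; open, the fingers measure 119 mm over their backs; the gripper's body (75 mm by 180 mm) begins 59 mm behind the grasp point.
Start: joints at [1.06, 0.491, 1.559, -0, 1.092, -0.106], TCP at [246.131, 574.511, 239.661] pointing down, gripper open.
Joint ranges: [-3.1, 3.1], [-0.84, 2.19], [0.05, 2.79], [-1.13, 4.28], [0.06, 2.93], [-2.69, 2.69]. Speed limits (rad/s): [2.22, 2.22, 2.79, 3.14, 3.14, 3.14].

### API

Orientations are given as [roll, pitch, yaw] about the fixed x, y, z axes, in that order (R = Rz(yaw) Ry(pitch) Rx(roll)).
In Python, from cell import state, read_camera, job_done, cut_out gives the robot as it stands. The module is installed in compiled form; this text tells all that it offers.
- The arm moves only by the tool jog_arm, never from a script. Its argument "motion" is a list of rows, each a list of 2 entries, a list of its own where there are three numbers: the shift along the tool's x, y, z in mm, then the turn about the tool's z in rad. A call has 1 to 5 rows; each row is the pose to reach, as a shift and turn from the pose commanded when the call began, along the tool's axes at that moment; what a row does not reach only later rows make up. A row lasts 1/10 s, in which the tool goes at most 50 mm and 8.59 degrees, less where a joint would pass 70% of its speed; a pose out of reach is approached as far as the arm can. A call with a gripper value outside its range is refused whole. "grip" is the closure, from 0 (fully open) to 1 (shut), set as the call begins (left out, the last holds). The fingers move at their own pace and stop on an object; the grip force is fixed at half the most. Time passes only in rows, so rows that repeat a pose let the fingers close. It gives the time, the measured TCP pose, the force, the opening and the grip force at its end, in the units of the state.
- state(): the state, without advancing time (a new reading comes with each control period).
- read_camera(name): name is "scene" or "side" or "wrist"; returns a dict with "img" (420x560x3 uint8, blue, green, red), "vertical_fov" (degrees; the focal length in pixels is half the picture's height over the tangent of half this angle, whatever the lens; pixels are square), "cx", "cy" (the principal point, pixels), "extrinsics" (4x4, takes a point from camera to world coordinates). Camera axes: x right, y up, looking along -z (the intrinsics and any distortion apply to the point x, -y, -z); pixel columns grow to the right and rows downward; lengths in mm; the calibration is good to about 2 mm. A picture is of the moment at which its call begins. There is no depth.
- job_done(): hands the job in; it is judged then, once.
Trained networks look in a picture, given as the dict that the camera call returned (one of the last four; its "shot" number tells which), for a name from the list of things; names that differ only in an ending like _2 or _b are one class to them, and where a whole thing is asked for, a point or a joint stands for the part that bears it (a point fixed in the world has none). Each returns a list of dicts, best first, with "p" (0 to 1); they miss things now and then, are a little off and sometimes report something else, mostly with a low value. They report only what shows in the picture. A call takes as long as a camera call. They do not tell look-alikes from the thing itself.
- cut_out(name, picture): "region" (420x560 bool, what is visible of it) and "box" ([left, top, right, bottom] in pixels, round what is visible of it).
The state is a dict: "t": time; "joints": joint angles; "qvel": joint speeds; "tau": joint torques, N m; "eef_pos": TCP position; "tcp_rot": TCP orientation; "ft_force": force on the tool from outside, world axes, zero at the start; "moment": the same for the moment, N m; "opening": opening from 0.0 (shut) to 1.0 (fully open); "grip_force": force on a finger pad.
Only numpy, scipy, OpenCV 4.12 (cv2) and the standard library are available. Lean on these libraries where they do the work, as an engineer would, in place of code of your own. Each camera call takes 0.05 s, during which the arm holds its last target. There are 200 camera calls.

## Working session

There is one attempt and no reset: what is moved stays moved. The work goes in short steps, Python scripts to look and compute and a tool call to move; the robot and the scene stay as the last step left them, time stands still between calls to the robot, and variables do not carry over. Pictures are saved under pics/ and viewed, at most 10 in all, crops included, and the job is handed in when it is done.

Besides the shell and the picture viewer there is one more tool, called after "Emit:" by a JSON object that holds its "api" and its "payload", one argument or row to a line. jog_arm: Moves the arm, as the interface text tells. Its arguments: {"type":"object","properties":{"motion":{"type":"array"},"grip":{"type":"number"}},"required":["motion"]}

```bash
mkdir -p pics; cat > h.py <<'E'
import numpy as np, cv2, pickle
from cell import *
def K(d):
    h=d["img"].shape[0]; f=h/2/np.tan(np.radians(d["vertical_fov"])/2); return f,d["cx"],d["cy"]
def ray(d,u,v):
    f,cx,cy=K(d);E=np.array(d["extrinsics"]);r=E[:3,:3]@np.array([(u-cx)/f,-(v-cy)/f,-1]);return E[:3,3],r
def onz(d,u,v,z):
    o,r=ray(d,u,v);return o+r*(z-o[2])/r[2]
def proj(d,P):
    f,cx,cy=K(d);E=np.array(d["extrinsics"]);p=(np.atleast_2d(P)-E[:3,3])@E[:3,:3]
    return np.c_[cx+f*p[:,0]/-p[:,2],cy-f*p[:,1]/-p[:,2]]
E
python3 - <<'E'
from h import *
s=state();print(s)
ims=[]
for n in("scene","side","wrist"):
    d=read_camera(n);pickle.dump(d,open(n+".pkl","wb"));cv2.imwrite(f"pics/{n}0.png",d["img"])
    print(n,[k for k in d],d["vertical_fov"],d["cx"],d["cy"],np.round(d["extrinsics"],3).tolist())
    for o in("stand","wedge","tray","plate","store","jar","die","guide","brush","clamp","model_grip"):
        print(o,[(round(r["p"],2),[int(x) for x in r["box"]],np.round(np.argwhere(r["region"]).mean(0)[::-1]).tolist()) for r in cut_out(o,d)])
E
```

```text
{'t': 0.0, 'joints': array([ 1.06041517e+00,  4.91567861e-01,  1.55946065e+00, -4.27990547e-05,
        1.09173354e+00, -1.05642143e-01]), 'qvel': array([-0.00042119,  0.00044183,  0.00038619, -0.00101172,  0.00156449,
       -0.00129485]), 'tau': array([ 2.64660885e-03, -6.12662816e+01, -2.58183807e+01,  6.93054381e-02,
        4.82895377e-02, -2.33588225e-04]), 'eef_pos': array([246.01057784, 574.29590161, 239.0527306 ]), 'tcp_rot': array([-3.14042577e+00, -8.55616122e-05,  2.73687334e+00]), 'ft_force': array([-0.64666317, -0.8832268 , -0.34063804]), 'moment': array([-0.02832886, -0.0237966 , -0.02153819]), 'grip_force': 0.0, 'opening': 1.0011140050190304}
scene ['img', 'vertical_fov', 'cx', 'cy', 'extrinsics', 'shot'] 43.74641857885176 276.5760416833952 208.49827260329897 [[-0.609, -0.553, 0.568, 1370.589], [0.793, -0.442, 0.419, 616.665], [0.019, 0.706, 0.708, 1173.757], [0.0, 0.0, 0.0, 1.0]]
stand [(0.83, [195, 187, 299, 271], [246.0, 231.0])]
wedge [(0.53, [171, 158, 191, 190], [180.0, 177.0])]
tray [(0.98, [153, 163, 206, 204], [182.0, 182.0]), (0.38, [198, 192, 260, 236], [23
[... 1577 characters left out ...]
, [276, 228, 358, 261], [314.0, 239.0]), (0.74, [250, 130, 282, 162], [267.0, 143.0])]
model_grip [(0.74, [131, 166, 180, 186], [159.0, 174.0]), (0.69, [226, 169, 254, 182], [240.0, 175.0]), (0.59, [258, 142, 284, 171], [273.0, 158.0]), (0.34, [248, 133, 283, 164], [267.0, 143.0])]
wrist ['img', 'vertical_fov', 'cx', 'cy', 'extrinsics', 'shot'] 64.41689675189104 278.84665378936967 209.5703432309782 [[0.394, -0.893, -0.219, 185.156], [0.919, 0.383, 0.094, 600.3], [0.0, -0.238, 0.971, 384.058], [0.0, 0.0, 0.0, 1.0]]
stand []
wedge []
tray []
plate [(0.64, [13, 180, 75, 246], [46.0, 214.0])]
store []
jar []
die []
guide []
brush []
clamp []
model_grip [(0.78, [16, 180, 77, 247], [46.0, 213.0])]
```

```bash
python3 - <<'E'
from h import *
a=pickle.load(open("scene.pkl","rb"))["img"][140:380,120:460]
b=pickle.load(open("side.pkl","rb"))["img"][110:360,110:450]
cv2.imwrite("pics/a.png",cv2.resize(a,None,fx=2.35,fy=2.35,interpolation=cv2.INTER_CUBIC))
cv2.imwrite("pics/b.png",cv2.resize(b,None,fx=2.35,fy=2.35,interpolation=cv2.INTER_CUBIC))
E
```

```text
(no output)
```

View pics/a.png

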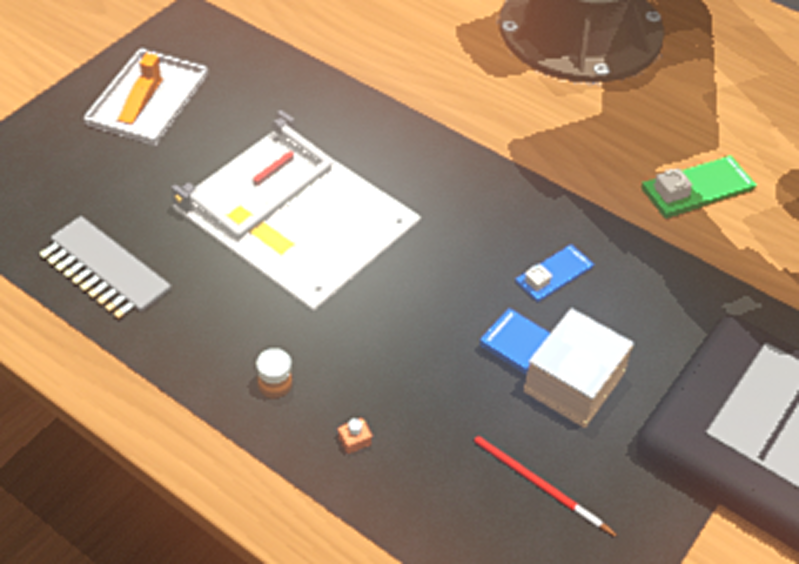

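View pics/b.png

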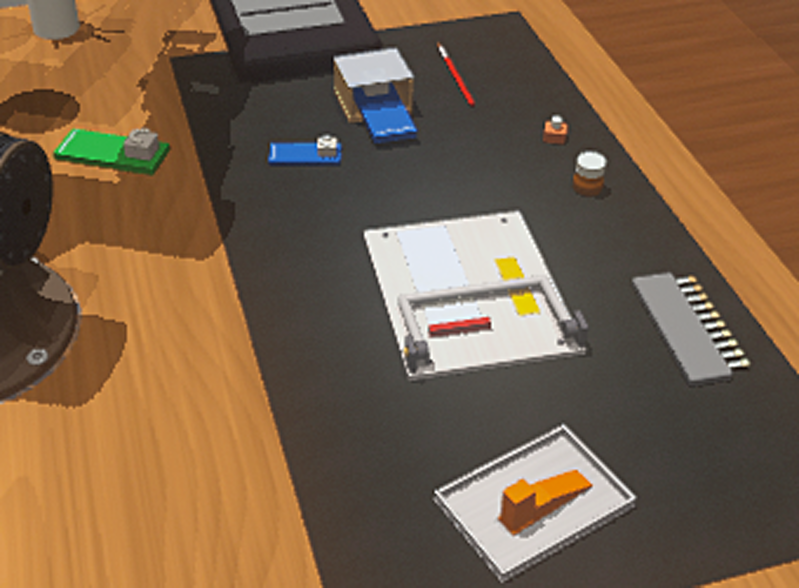

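Scene: the candidates for the plate are green (416,219), the small loose blue one (355,256), and the larger blue one sticking out of the store (338,284). I choose the last, since it is not green and is the larger blue. The wedge is at scene (180,177) and side (339,322), in the tray; the stand is at scene (246,231).

```bash
python3 - <<'E'
from h import *
A=pickle.load(open("scene.pkl","rb"));B=pickle.load(open("side.pkl","rb"))
sa=lambda x,y:(120+(x+.5)/2.35-.5,140+(y+.5)/2.35-.5); sb=lambda x,y:(110+(x+.5)/2.35-.5,110+(y+.5)/2.35-.5)
def s(n,pts,z,D,f):
    for p in pts: print(n,p,np.round(onz(D,*f(*p),z)[:2],1))
s("bedA",[(420,217),(316,305)],10,A,sa)
s("bedB",[(365,230),(520,212),(588,350),(412,378)],10,B,sb)
s("trayA",[(142,49),(207,68),(154,142),(85,122)],15,A,sa)
s("trayB",[(436,493),(563,427),(634,497),(505,578)],15,B,sb)
s("plateA",[(481,340),(512,310)],22,A,sa)
s("plateB",[(375,138),(413,131)],22,B,sb)
s("storeA",[(571,310),(633,346),(588,388),(527,358)],61,A,sa)
s("storeB",[(334,56),(400,48),(412,78),(343,86)],61,B,sb)
s("wedgeblkB",[(503,488),(520,480),(537,490),(518,500)],50,B,sb)
s("wedgetoeB",[(583,470),(592,487)],6,B,sb)
s("wedgeblkA",[(150,60)],50,A,sa)
s("wedgetoeA",[(118,120),(131,122)],6,A,sa)
s("yelB",[(495,259),(518,257),(525,278)],10,B,sb)
s("redstopB",[(429,328),(490,320)],22,B,sb)
E
```

```text
bedA (420, 217) [474.2  39.5]
bedA (316, 305) [667.4  25.4]
bedB (365, 230) [475.5  40.7]
bedB (520, 212) [671.9  23.3]
bedB (588, 350) [ 654.9 -225.5]
bedB (412, 378) [ 457.1 -213.3]
trayA (142, 49) [ 462.3 -469.5]
trayA (207, 68) [ 434.2 -367.1]
trayA (154, 142) [ 590.8 -318.7]
trayA (85, 122) [ 621.4 -419.7]
trayB (436, 493) [ 432.8 -369. ]
trayB (563, 427) [ 582.8 -325. ]
trayB (634, 497) [ 613.9 -425.8]
trayB (505, 578) [ 462.8 -476.5]
plateA (481, 340) [595.7 213.7]
plateA (512, 310) [536.3 218.1]
plateB (375, 138) [536.4 211. ]
plateB (413, 131) [590.3 213.4]
storeA (571, 310) [522.4 284.8]
storeA (633, 346) [523.1 365.6]
storeA (588, 388) [603.3 354.5]
storeA (527, 358) [610.8 281.1]
storeB (334, 56) [520.4 367. ]
storeB (400, 48) [616.6 364. ]
storeB (412, 78) [609.3 282.4]
storeB (343, 86) [512.7 287.3]
wedgeblkB (503, 488) [ 484.4 -406.7]
wedgeblkB (520, 480) [ 503.  -402.3]
wedgeblkB (537, 490) [ 513.9 -417.5]
wedgeblkB (518, 500) [ 492.8 -423.4]
wedgetoeB (583, 470) [ 584.  -375.3]
wedgetoeB (592, 487) [ 583.9 -397.2]
wedgeblkA (150, 60) [ 499.8 -411. ]
wedgetoeA (118, 120) [ 584.5 -395.4]
wedgetoeA (131, 122) [ 576.1 -378.6]
yelB (495, 259) [610.1 -53.6]
yelB (518, 257) [637.9 -57.6]
yelB (525, 278) [632.1 -95.4]
redstopB (429, 328) [ 493.7 -157.1]
redstopB (490, 320) [ 562.7 -163.2]
```

```bash
cat >> h.py <<'E'
def plan(*wps,step=45,ang=.13,start=None):
    """wps: (x,y,z,yaw[,step]). prints calls"""
    if start is None:
        s=state(); p=np.array(s["eef_pos"]);w=s["tcp_rot"][2]
    else: p=np.array(start[:3],float);w=start[3]
    for W in wps:
        st=W[4] if len(W)>4 else step
        q=np.array(W[:3],float); dw=(W[3]-w+np.pi)%(2*np.pi)-np.pi
        n=max(1,int(np.ceil(max(np.linalg.norm(q-p)/st,abs(dw)/ang)))); nc=int(np.ceil(n/5))
        for c in range(nc):
            a=w+dw*c/nc; d=(q-p)/nc; rows=min(5,int(np.ceil(n/nc)))
            v=[d[0]*np.cos(a)+d[1]*np.sin(a),d[0]*np.sin(a)-d[1]*np.cos(a),-d[2]]
            print("  rows",rows,"end",np.round(v,1).tolist(),"turn",round(-dw/nc,4))
        print("-> at",W); p=q;w=w+dw
E
python3 -c "
from h import *
plan((565,200,260,1.504),(565,-30,260,1.504))"
```

```text
rows 4 end [-146.9, -72.9, -6.8] turn 0.4109
  rows 4 end [-163.8, -8.2, -6.8] turn 0.4109
  rows 4 end [-153.4, 57.9, -6.8] turn 0.4109
-> at (565, 200, 260, 1.504)
  rows 3 end [-114.7, 7.7, -0.0] turn -0.0
  rows 3 end [-114.7, 7.7, -0.0] turn -0.0
-> at (565, -30, 260, 1.504)
```

Emit:
{"api": "jog_arm", "payload": {
  "motion": [
    [[-40,-18,-2],0.1],
    [[-75,-36,-4],0.2],
    [[-110,-55,-6],0.3],
    [[-147,-73,-7],0.41],
    [[-147,-73,-7],0.41]
  ]
}}

```text
t: 2.3
eef_pos: [355.0, 446.8, 247.0]
tcp_rot: [3.141, 0.001, 2.32]
ft_force: [-0.3, 0.8, 0.6]
opening: 1.001
grip_force: 0.0
```

Emit:
{"api": "jog_arm", "payload": {
  "motion": [
    [[-40,-2,-2],0.1],
    [[-80,-4,-4],0.2],
    [[-122,-6,-6],0.3],
    [[-164,-8,-7],0.41],
    [[-164,-8,-7],0.41]
  ]
}}

```text
t: 2.8
eef_pos: [461.6, 322.3, 253.7]
tcp_rot: [3.141, 0.0, 1.911]
ft_force: [-0.4, 1.0, -0.1]
opening: 1.001
grip_force: 0.0
```

Emit:
{"api": "jog_arm", "payload": {
  "motion": [
    [[-38,14,-2],0.1],
    [[-76,29,-4],0.2],
    [[-114,43,-6],0.3],
    [[-153,58,-7],0.41],
    [[-153,58,-7],0.41]
  ]
}}

```text
t: 3.3
eef_pos: [567.9, 198.3, 260.4]
tcp_rot: [3.141, 0.0, 1.502]
ft_force: [-0.9, 0.4, -0.5]
opening: 0.997
grip_force: 0.0
```

```bash
python3 - <<'E'
from h import *
d=read_camera("wrist");s=state();print(s["eef_pos"],s["tcp_rot"],s["joints"],s["t"])
pickle.dump((d,s),open("w1.pkl","wb"));cv2.imwrite("pics/w1.png",d["img"])
print(np.round(d["extrinsics"],3).tolist())
for n in ("plate","store"):print(n,[(round(r["p"],2),r["box"]) for r in cut_out(n,d)])
E
```

```text
[566.41096639 199.78830954 260.26674771] [-3.14128015e+00 -1.55971701e-04  1.50566860e+00] [2.29060277e-01 4.36479957e-01 1.59508851e+00 2.67782835e-04
 1.11027805e+00 2.94068945e-01] 3.35
[[0.998, 0.067, 0.016, 572.542], [-0.069, 0.969, 0.238, 264.331], [0.001, -0.238, 0.971, 404.807], [0.0, 0.0, 0.0, 1.0]]
plate [(0.88, [243.2, 105.3, 302.5, 173.8]), (0.85, [0.0, 116.7, 23.0, 171.9]), (0.63, [130.0, 148.8, 216.5, 196.0])]
store [(0.71, [215.7, 13.3, 317.2, 111.6])]
```

View pics/w1.png

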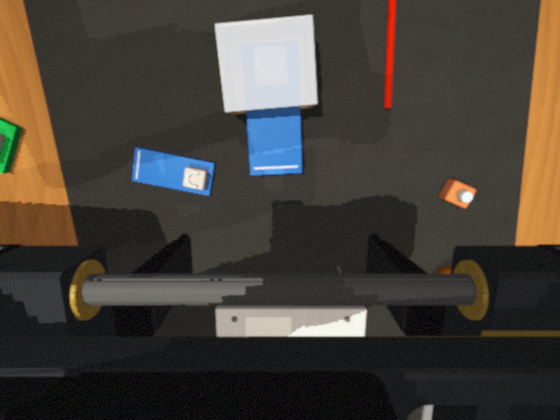

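The plate in the store has its front edge at rows 165–174, cols 248–302, and the loose blue plate at (173,171) is clearly smaller. Next I measure it and plan the look at the stand.

```bash
cat >> h.py <<'E'
def edges(d,mask,z):
    c=max(cv2.findContours(mask.astype(np.uint8),cv2.RETR_EXTERNAL,cv2.CHAIN_APPROX_NONE)[0],key=cv2.contourArea)[:,0]
    return np.array([onz(d,u,v,z)[:2] for u,v in c])
def hsv(d): return cv2.cvtColor(d["img"],cv2.COLOR_BGR2HSV)
E
python3 - <<'E'
from h import *
d,s=pickle.load(open("w1.pkl","rb"));H=hsv(d)
m=cv2.inRange(H,(100,120,60),(120,255,255))
M=np.zeros_like(m);M[112:180,238:310]=m[112:180,238:310]
for v in (118,130,145,160):
    u=np.where(M[v])[0]; print(v,u.min(),u.max(),np.round(onz(d,u.min()-.5,v,22)[:2],1),np.round(onz(d,u.max()+.5,v,22)[:2],1))
for u in (255,265,275,285,295):
    v=np.where(M[:,u])[0].max()+.5; print(u,v,np.round(onz(d,u,v,22)[:2],1),np.round(onz(d,u,v,10)[:2],1))
for p in [(216,23),(313,15),(318,104),(224,112)]: print("roof",np.round(onz(d,*p,61)[:2],1))
for p in [(247,111),(302,108)]: print("roofedge plate",np.round(onz(d,*p,22)[:2],1))
plan((560,-230,260,1.504))
E
```

```text
118 246 301 [536.7 277.3] [598.6 273. ]
130 246 301 [535.5 264.4] [597.9 260.1]
145 248 302 [536.3 247.9] [598.2 243.6]
160 249 302 [535.9 231. ] [597.3 226.8]
255 175.5 [541.7 212.8] [540.8 211.2]
265 175.5 [553.2 212. ] [552.6 210.4]
275 174.5 [564.8 212.4] [564.6 210.8]
285 174.5 [576.3 211.6] [576.4 209.9]
295 173.5 [587.9 211.9] [588.4 210.3]
roof [520.8 363.1]
roof [611.5 363.6]
roof [612.9 284.3]
roof [519.7 283.1]
roofedge plate [539.1 284.6]
roofedge plate [599.7 283.6]
  rows 5 end [-215.4, 10.8, 0.2] turn 0.0025
  rows 5 end [-215.4, 11.3, 0.2] turn 0.0025
-> at (560, -230, 260, 1.504)
```

Emit:
{"api": "jog_arm", "payload": {
  "motion": [
    [[-43,2,0],0],
    [[-86,4,0],0],
    [[-129,6,0],0],
    [[-172,8,0],0],
    [[-215,11,0],0]
  ]
}}

```text
t: 3.95
eef_pos: [562.2, -14.6, 260.9]
tcp_rot: [3.141, -0.0, 1.511]
ft_force: [0.4, -0.2, 0.7]
opening: 0.999
grip_force: 0.0
```

Emit:
{"api": "jog_arm", "payload": {
  "motion": [
    [[-43,2,0],0],
    [[-86,4,0],0],
    [[-129,6,0],0],
    [[-172,8,0],0],
    [[-215,11,0],0]
  ]
}}

```text
t: 4.45
eef_pos: [560.1, -229.9, 260.9]
tcp_rot: [3.141, -0.0, 1.51]
ft_force: [0.4, -0.2, 0.3]
opening: 1.002
grip_force: 0.0
```

Emit:
{"api": "jog_arm", "payload": {
  "motion": [
    [[0,0,0],0],
    [[0,0,0],0]
  ]
}}

```text
t: 4.65
eef_pos: [560.1, -229.2, 260.4]
tcp_rot: [-3.141, -0.001, 1.508]
ft_force: [0.4, 0.2, -0.2]
opening: 0.997
grip_force: 0.0
```

```bash
python3 - <<'E'
from h import *
d=read_camera("wrist");s=state();print(s["eef_pos"],s["tcp_rot"],s["joints"],s["t"])
pickle.dump((d,s),open("w2.pkl","wb"));cv2.imwrite("pics/w2.png",d["img"])
E
```

```text
[ 560.20744174 -228.51151112  260.55410184] [-3.14133182e+00 -5.93077827e-04  1.50866161e+00] [-4.96616753e-01  4.42732283e-01  1.58354742e+00  4.76672999e-04
  1.11579925e+00 -4.34691694e-01] 4.7
```

View pics/w2.png

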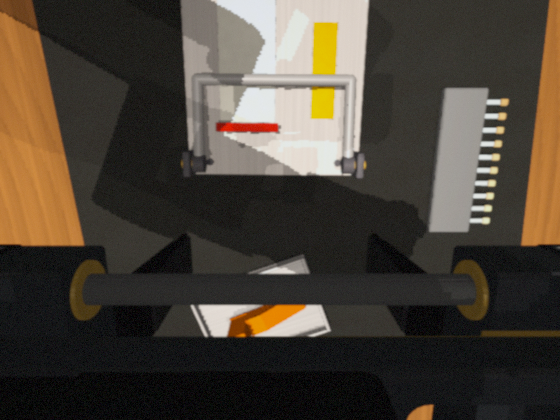

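The wrist view shows the stand: bar at row ~79, red stop (248,127), yellow strip (324,70), bed front edge at row ~176.

```bash
python3 - <<'E'
from h import *
d,s=pickle.load(open("w2.pkl","rb"));H=hsv(d);g=cv2.cvtColor(d["img"],cv2.COLOR_BGR2GRAY).astype(int)
y=cv2.inRange(H,(22,120,100),(35,255,255)); r=cv2.inRange(H,(0,150,80),(8,255,255))
for v in (28,40,55,66,92,100,110):
    u=np.where(y[v,290:350])[0]+290; a=onz(d,u.min()-.5,v,10);b=onz(d,u.max()+.5,v,10);print("yel",v,u.min(),u.max(),np.round(a[:2],1),np.round(b[:2],1))
vv,uu=np.where(r[100:145,205:290]);vv+=100;uu+=205
print("red",uu.min(),uu.max(),vv.min(),vv.max())
for u in (225,248,270):
    v=np.where(r[100:145,u])[0]+100;print(u,v.min(),v.max(),np.round(onz(d,u,v.min()-.5,22)[:2],1),np.round(onz(d,u,v.max()+.5,22)[:2],1))
for z in (22,):print("redends",onz(d,uu.min()-.5,127,22)[:2],onz(d,uu.max()+.5,127,22)[:2])
for u in (215,230,245,290,305,345):
    c=g[60:100,u];print("bar",u,c.tolist())
for v in (150,120,60,30): print("row",v,[(u,int(g[v,u])) for u in list(range(176,192))],[(u,int(g[v,u])) for u in range(360,374)])
for u in (230,260,290,320): print("col",u,g[168:184,u].tolist())
E
```

```text
yel 28 314 337 [608.2 -61.3] [634. -63.]
yel 40 314 336 [607.8 -73.1] [632.7 -74.7]
yel 55 313 335 [606.1 -88.1] [631.2 -89.7]
yel 66 313 335 [605.7 -99.3] [ 631.  -100.9]
yel 92 312 334 [ 603.5 -126.4] [ 629.2 -128. ]
yel 100 312 333 [ 603.1 -135. ] [ 627.9 -136.5]
yel 110 311 333 [ 601.6 -145.7] [ 627.6 -147.4]
red 217 277 123 131
225 123 130 [ 505.1 -153.6] [ 504.2 -162.2]
248 124 130 [ 530.5 -156.3] [ 529.8 -163.8]
270 124 131 [ 554.9 -157.8] [ 554.3 -166.4]
redends [ 495.12281895 -157.8155394 ] [ 562.99241501 -162.10266207]
bar 215 [119, 120, 118, 120, 119, 119, 117, 118, 120, 118, 118, 119, 115, 106, 94, 100, 101, 109, 127, 148, 147, 136, 124, 118, 111, 129, 149, 158, 160, 160, 159, 159, 158, 158, 159, 161, 159, 161, 161, 157]
bar 230 [142, 142, 141, 142, 141, 143, 143, 140, 141, 142, 143, 142, 137, 116, 98, 100, 100, 109, 117, 115, 105, 101, 95, 91, 94, 130, 169, 180, 181, 182, 182, 182, 183, 181, 183, 183, 183, 184, 184, 183]
bar 245 [143, 141, 143, 143, 143, 141, 142, 144, 142, 145, 144, 142, 140, 138, 158, 174, 184, 199, 216, 213, 195, 177, 160, 142, 125, 118, 134, 145, 149
[... 1697 characters left out ...]
4), (372, 51), (373, 50)]
row 30 [(176, 22), (177, 32), (178, 19), (179, 28), (180, 26), (181, 45), (182, 89), (183, 112), (184, 116), (185, 116), (186, 121), (187, 121), (188, 118), (189, 120), (190, 120), (191, 120)] [(360, 210), (361, 210), (362, 211), (363, 212), (364, 210), (365, 194), (366, 153), (367, 91), (368, 54), (369, 44), (370, 45), (371, 47), (372, 48), (373, 46)]
col 230 [137, 138, 138, 140, 136, 126, 89, 48, 17, 27, 23, 25, 29, 20, 24, 25]
col 260 [141, 139, 139, 139, 140, 132, 107, 59, 33, 24, 29, 31, 30, 28, 24, 29]
col 290 [158, 142, 138, 137, 137, 134, 119, 73, 36, 29, 25, 29, 27, 24, 30, 27]
col 320 [230, 232, 230, 231, 230, 227, 204, 141, 61, 41, 31, 35, 31, 31, 34, 35]
```

```bash
python3 - <<'E'
from h import *
from scipy.optimize import least_squares
d,s=pickle.load(open("w2.pkl","rb"));B=pickle.load(open("side.pkl","rb"))
P=lambda u,v,z:onz(d,u,v,z)[:2]
obs=[]
for u0,u1,v in((313.5,337.5,28),(312.7,335.5,55),(311.5,334.5,92),(311,333.4,105)): obs+=[(P(u0,v,10),1,42),(P(u1,v,10),1,68)]
for u,v in((186.6,120),(183.5,60),(181.7,30)): obs.append((P(u,v,10),1,-100))
for u,v in((361,120),(364.6,60),(366.8,30)): obs.append((P(u,v,10),1,100))
for u,v in((225,122.5),(248,123),(270,123.5)): obs.append((P(u,v,22),0,45))
obs+=[(P(216.5,127,22),1,-65),(P(277.5,127,22),1,5)]
for u,v in((230,174.3),(260,174.6),(290,174.9),(320,175.2)): obs.append((P(u,v,10),0,105))
for u,v in((245,79),(290,79.3),(305,79.2),(345,79.6)): obs.append((P(u,v,22),0,0))
def f(p):
    x=np.array([np.cos(p[2]),np.sin(p[2])]);R=np.array([x,[-x[1],x[0]]])
    return [(R@(q-p[:2]))[i]-val for q,i,val in obs]
r=least_squares(f,[563,-114,-1.64],loss="soft_l1");print(r.x,np.round(f(r.x),1))
E
```

```text
[ 562.22151329 -112.1289436    -1.64007077] [ 0.4  0.2  0.3 -0.7  0.1 -0.  -0.  -0.7  0.1  0.5  0.4 -0.3 -0.5 -0.2
  0.3  0.7  1.1  1.2 -0.8 -0.3 -0.2 -0.   0.1 -0.3 -0.2 -0.4 -0.3]
```

```bash
python3 -c "
from h import *
plan((645,-365,240,3.44-2*np.pi))"
```

```text
rows 5 end [-43.7, 31.0, 6.9] turn -0.6438
  rows 5 end [-53.5, -1.4, 6.9] turn -0.6438
  rows 5 end [-42.0, -33.2, 6.9] turn -0.6438
-> at (645, -365, 240, -2.8431853071795863)
```

Emit:
{"api": "jog_arm", "payload": {
  "motion": [
    [[-9,6,1],-0.13],
    [[-18,12,2],-0.26],
    [[-26,18,4],-0.39],
    [[-35,25,5],-0.52],
    [[-44,31,7],-0.644]
  ]
}}

```text
t: 5.2
eef_pos: [589.1, -273.9, 253.9]
tcp_rot: [3.141, 0.0, 2.159]
ft_force: [0.0, -0.1, -0.1]
opening: 1.0
grip_force: 0.0
```

Emit:
{"api": "jog_arm", "payload": {
  "motion": [
    [[-11,0,1],-0.13],
    [[-22,0,2],-0.26],
    [[-33,-1,4],-0.39],
    [[-44,-1,5],-0.52],
    [[-54,-1,7],-0.644]
  ]
}}

```text
t: 5.7
eef_pos: [618.0, -319.6, 246.9]
tcp_rot: [3.141, 0.0, 2.803]
ft_force: [0.1, -0.1, 0.5]
opening: 0.998
grip_force: 0.0
```

Emit:
{"api": "jog_arm", "payload": {
  "motion": [
    [[-9,-7,1],-0.13],
    [[-18,-14,2],-0.26],
    [[-26,-21,4],-0.39],
    [[-35,-27,5],-0.52],
    [[-42,-33,7],-0.644]
  ]
}}

```text
t: 6.2
eef_pos: [646.5, -364.7, 239.8]
tcp_rot: [3.141, 0.0, -2.836]
ft_force: [-0.5, -0.3, 0.4]
opening: 1.004
grip_force: 0.0
```

Emit:
{"api": "jog_arm", "payload": {
  "motion": [
    [[0,0,0],0],
    [[0,0,0],0]
  ]
}}

```text
t: 6.4
eef_pos: [645.7, -365.1, 239.6]
tcp_rot: [3.141, -0.0, -2.846]
ft_force: [-0.4, 0.3, 0.0]
opening: 1.001
grip_force: 0.0
```

```bash
python3 - <<'E'
from h import *
d=read_camera("wrist");s=state();print(s["eef_pos"],s["tcp_rot"],s["joints"],s["t"])
pickle.dump((d,s),open("w3.pkl","wb"));cv2.imwrite("pics/w3.png",d["img"])
E
```

```text
[ 645.57194133 -365.38151341  239.76959904] [ 3.14122813e+00  3.68723059e-05 -2.84612741e+00] [-6.04070587e-01  6.66591751e-01  1.22699817e+00  2.69492676e-04
  1.24826524e+00 -2.47041762e+00] 6.45
```

View pics/w3.png

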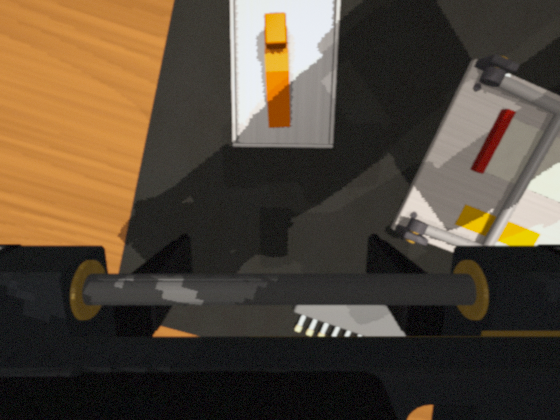

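The wedge block top is at about (276,27) and the toe edge at row 127, cols 268–291.

```bash
python3 - <<'E'
from h import *
d,s=pickle.load(open("w3.pkl","rb"));H=hsv(d)
m=cv2.inRange(H,(8,150,80),(22,255,255));m[:, :255]=0;m[:,300:]=0;m[140:]=0
for v in (14,20,30,38,42,46,50,60,66,75,90,105,120,125,127,128): 
    u=np.where(m[v])[0]; print(v,(u.min(),u.max()) if len(u) else None,H[v,276].tolist())
v,u=np.where(m);print(v.min(),v.max())
r=lambda p,z:np.round(onz(d,*p,z)[:2],1)
print("blk top rear",r((276,v.min()-.5),50)); 
for vv in (20,30,38):
    q=np.where(m[vv])[0];print("blk sides z50",r((q.min()-.5,vv),50),r((q.max()+.5,vv),50))
for vv,z in ((60,26),(66,26),(125,7.5)):
    q=np.where(m[vv])[0];print("body",vv,r((q.min()-.5,vv),z),r((q.max()+.5,vv),z))
print("toe",r((268,v.max()+.5),7),r((291,v.max()+.5),7), "toe z4",r((279,v.max()+.5),4))
for vv in (41,43,45,47,49):print("blk front edge",vv,r((276,vv),50),r((276,vv),26))
E
```

```text
14 (np.int64(266), np.int64(284)) [21, 223, 234]
20 (np.int64(266), np.int64(284)) [21, 225, 235]
30 (np.int64(265), np.int64(285)) [21, 211, 237]
38 (np.int64(265), np.int64(286)) [22, 204, 236]
42 (np.int64(265), np.int64(286)) [18, 255, 215]
46 (np.int64(266), np.int64(286)) [13, 236, 96]
50 (np.int64(265), np.int64(287)) [14, 229, 146]
60 (np.int64(266), np.int64(287)) [22, 214, 236]
66 (np.int64(266), np.int64(287)) [22, 197, 237]
75 (np.int64(266), np.int64(288)) [18, 255, 238]
90 (np.int64(267), np.int64(288)) [16, 255, 233]
105 (np.int64(268), np.int64(289)) [14, 255, 149]
120 (np.int64(269), np.int64(289)) [14, 255, 148]
125 (np.int64(269), np.int64(289)) [14, 255, 147]
127 None [9, 108, 137]
128 None [9, 35, 140]
13 126
blk top rear [ 486.4 -416.7]
blk sides z50 [ 495. -424.] [ 490.  -407.6]
blk sides z50 [ 503.2 -422.6] [ 497.6 -404.3]
blk sides z50 [ 509.6 -420.7] [ 503.7 -401.4]
body 60 [ 523.3 -416.7] [ 516.9 -395.7]
body 66 [ 528.7 -415.1] [ 522.2 -394.1]
body 125 [ 582.6 -396.6] [ 575.9 -374.6]
toe [ 584.3 -396.6] [ 577.  -372.5] toe z4 [ 580.8 -385.1]
blk front edge 41 [ 508.9 -409.9] [ 503.7 -411.7]
blk front edge 43 [ 510.6 -409.4] [ 505.4 -411.2]
blk front edge 45 [ 512.2 -408.9] [ 507.1 -410.6]
blk front edge 47 [ 513.8 -408.4] [ 508.9 -410.1]
blk front edge 49 [ 515.4 -407.9] [ 510.6 -409.6]
```

```bash
python3 -c "
from h import *
plan((498.2,-414,130,3.43),(498.2,-414,44,3.43,20))"
```

```text
rows 5 end [155.1, -3.6, 109.8] turn 0.0071
-> at (498.2, -414, 130, 3.43)
  rows 5 end [-0.0, 0.0, 86.0] turn -0.0
-> at (498.2, -414, 44, 3.43, 20)
```

Emit:
{"api": "jog_arm", "payload": {
  "motion": [
    [[33,-1,22],0.007],
    [[66,-2,44],0.007],
    [[98,-3,66],0.007],
    [[130,-3,88],0.007],
    [[155,-4,110],0.007]
  ]
}}

```text
t: 6.95
eef_pos: [496.8, -415.6, 129.5]
tcp_rot: [-3.141, 0.0, -2.854]
ft_force: [0.7, -1.0, -0.5]
opening: 0.999
grip_force: 0.0
```

Emit:
{"api": "jog_arm", "payload": {
  "motion": [
    [[0,0,0],0],
    [[0,0,20],0],
    [[0,0,42],0],
    [[0,0,66],0],
    [[0,0,86],0]
  ]
}}

```text
t: 7.45
eef_pos: [499.4, -415.5, 43.6]
tcp_rot: [-3.141, 0.001, -2.852]
ft_force: [0.6, 1.0, -0.7]
opening: 1.002
grip_force: 0.0
```

Emit:
{"api": "jog_arm", "payload": {
  "motion": [
    [[0,0,0],0],
    [[0,0,0],0]
  ]
}}

```text
t: 7.65
eef_pos: [499.1, -415.9, 44.6]
tcp_rot: [-3.141, 0.001, -2.852]
ft_force: [-0.5, 0.4, 0.3]
opening: 1.0
grip_force: 0.0
```

```bash
python3 - <<'E'
from h import *
s=state();print(s["eef_pos"],s["tcp_rot"],s["joints"],s["t"])
E
```

```text
[ 499.14927371 -415.92958801   44.6178526 ] [-3.14094493e+00  5.13000108e-04 -2.85158496e+00] [-7.96364841e-01  7.53698997e-01  1.65000179e+00  2.26638159e-04
  7.37079777e-01 -2.65733644e+00] 7.65
```

Emit:
{"api": "jog_arm", "payload": {
  "motion": [
    [[0,0,0],0],
    [[0,0,0],0],
    [[0,0,0],0],
    [[0,0,0],0],
    [[0,0,0],0]
  ],
  "grip": 1
}}

```text
t: 8.15
eef_pos: [498.3, -416.3, 43.8]
tcp_rot: [-3.141, 0.0, -2.852]
ft_force: [-0.0, 0.3, -0.2]
opening: 0.636
grip_force: 0.0
```

Emit:
{"api": "jog_arm", "payload": {
  "motion": [
    [[0,0,0],0],
    [[0,0,0],0],
    [[0,0,0],0],
    [[0,0,0],0],
    [[0,0,0],0]
  ]
}}

```text
t: 8.65
eef_pos: [498.2, -416.2, 43.5]
tcp_rot: [3.141, -0.0, -2.851]
ft_force: [-0.7, -0.3, 1.0]
opening: 0.217
grip_force: 1.3
```

Emit:
{"api": "jog_arm", "payload": {
  "motion": [
    [[0,0,-15],0],
    [[0,0,-40],0],
    [[0,0,-65],0],
    [[0,0,-90],0],
    [[0,0,-90],0]
  ]
}}

```text
t: 9.15
eef_pos: [499.3, -417.2, 138.1]
tcp_rot: [-3.136, 0.003, -2.851]
ft_force: [0.1, -0.1, -0.3]
opening: 0.208
grip_force: 30.0
```

```bash
python3 - <<'E'
from h import *
d=read_camera("wrist");s=state();print(s["eef_pos"],s["tcp_rot"],s["joints"],s["t"],s["opening"])
pickle.dump((d,s),open("w4.pkl","wb"));cv2.imwrite("pics/w4.png",d["img"])
b=read_camera("side");cv2.imwrite("pics/s4.png",cv2.resize(b["img"][230:370,260:420],None,fx=4,fy=4));pickle.dump(b,open("s4.pkl","wb"))
E
```

```text
[ 498.6900324  -416.66659458  136.00420403] [-3.13838756e+00  1.75517921e-03 -2.85136742e+00] [-7.97636805e-01  6.34325894e-01  1.59795461e+00  8.39592210e-05
  9.05658535e-01 -2.65870725e+00] 9.2 0.2102804872719795
```

View pics/s4.png

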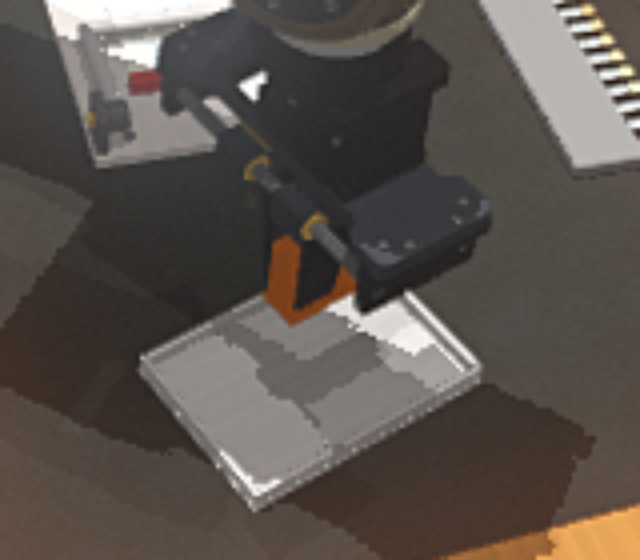

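```bash
cat >> h.py <<'E'
S=np.array([562.2,-112.1]);SY=-1.640
def st(x,y): c,s=np.cos(SY),np.sin(SY); return (S[0]+c*x-s*y,S[1]+s*x+c*y)
def inst(p): c,s=np.cos(SY),np.sin(SY); dx,dy=p[0]-S[0],p[1]-S[1]; return np.round([c*dx+s*dy,-s*dx+c*dy],1)
E
python3 -c "
from h import *
plan((*st(-115,55),140,1.5016,35),(*st(-115,55),70,1.5016,20))"
```

```text
rows 5 end [-80.1, 120.5, -1.8] turn 0.6434
  rows 5 end [8.2, 144.4, -1.8] turn 0.6434
  rows 5 end [93.2, 110.6, -1.8] turn 0.6434
-> at (np.float64(625.0204225677718), np.float64(-1.1784308242684327), 140, 1.5016, 35)
  rows 4 end [0.0, 0.0, 70.0] turn -0.0
-> at (np.float64(625.0204225677718), np.float64(-1.1784308242684327), 70, 1.5016, 20)
```

Emit:
{"api": "jog_arm", "payload": {
  "motion": [
    [[-16,24,0],0.13],
    [[-32,48,0],0.26],
    [[-48,72,0],0.39],
    [[-64,96,-1],0.52],
    [[-80,120.5,-2],0.643]
  ]
}}

```text
t: 9.75
eef_pos: [540.1, -276.5, 134.5]
tcp_rot: [3.141, -0.002, 2.783]
ft_force: [0.6, 0.4, -0.4]
opening: 0.204
grip_force: 30.0
```

Emit:
{"api": "jog_arm", "payload": {
  "motion": [
    [[2,29,0],0.13],
    [[3,58,0],0.26],
    [[5,87,0],0.39],
    [[7,116,-1],0.52],
    [[8,144.5,-2],0.643]
  ]
}}

```text
t: 10.25
eef_pos: [582.5, -138.1, 136.6]
tcp_rot: [-3.14, -0.002, 2.14]
ft_force: [-0.1, -0.6, -0.6]
opening: 0.212
grip_force: 30.0
```

Emit:
{"api": "jog_arm", "payload": {
  "motion": [
    [[19,22,0],0.13],
    [[37,44,0],0.26],
    [[56,66,0],0.39],
    [[75,88,-1],0.52],
    [[93,110.5,-2],0.643]
  ]
}}

```text
t: 10.75
eef_pos: [624.6, -0.1, 138.6]
tcp_rot: [-3.139, -0.0, 1.498]
ft_force: [0.1, -0.8, -0.8]
opening: 0.206
grip_force: 30.0
```

Emit:
{"api": "jog_arm", "payload": {
  "motion": [
    [[0,0,0],0],
    [[0,0,18],0],
    [[0,0,36],0],
    [[0,0,54],0],
    [[0,0,70],0]
  ]
}}

```text
t: 11.25
eef_pos: [624.2, -2.0, 67.9]
tcp_rot: [-3.14, -0.0, 1.505]
ft_force: [-0.3, 0.3, -0.5]
opening: 0.208
grip_force: 30.0
```

Emit:
{"api": "jog_arm", "payload": {
  "motion": [
    [[0,0,0],0],
    [[0,0,0],0],
    [[0,0,0],0]
  ]
}}

```text
t: 11.55
eef_pos: [625.2, -1.6, 70.3]
tcp_rot: [3.141, -0.0, 1.503]
ft_force: [-0.6, -1.1, -0.1]
opening: 0.211
grip_force: 30.0
```

```bash
python3 - <<'E'
from h import *
s=state();print(s["eef_pos"],s["tcp_rot"],s["t"],s["opening"],inst(s["eef_pos"]),s["ft_force"])
b=read_camera("side");cv2.imwrite("pics/s5.png",cv2.resize(b["img"][180:300,250:390],None,fx=5,fy=5,interpolation=cv2.INTER_CUBIC));pickle.dump(b,open("s5.pkl","wb"))
c=read_camera("scene");cv2.imwrite("pics/c5.png",c["img"]);pickle.dump(c,open("c5.pkl","wb"))
plan((*st(-115,55),51,1.5016,20))
E
```

```text
[625.19288257  -1.62520491  70.26282649] [ 3.14084424e+00 -4.21630819e-05  1.50315891e+00] 11.55 0.21116146611228906 [-114.6   55.2] [-0.57352234 -1.05787088 -0.12846285]
  rows 1 end [0.3, -0.3, 19.4] turn 0.0015
-> at (np.float64(625.0204225677718), np.float64(-1.1784308242684327), 51, 1.5016, 20)
```

View pics/s5.png

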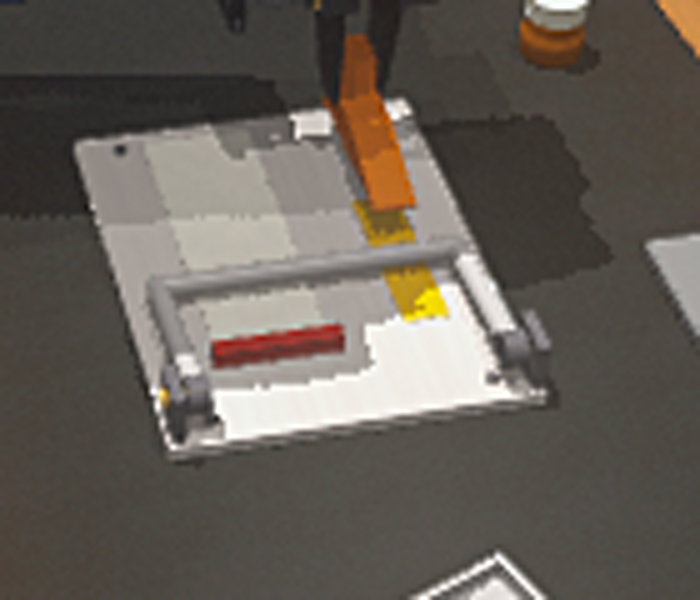

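The wedge hangs over the yellow strip, with its toe corners at crop (375,208) and (415,206).

```bash
python3 - <<'E'
from h import *
b=pickle.load(open("s5.pkl","rb"))
f=lambda x,y:(250+(x+.5)/5-.5,180+(y+.5)/5-.5)
for p in((375,208),(415,206)):print(inst(onz(b,*f(*p),31)))
for p in((403,320),(447,315),(362,220)):print("yellow",inst(onz(b,*f(*p),10)))
for p in((210,365),(345,345)):print("stop",inst(onz(b,*f(*p),10)))
print("expect toe",-114.6+88)
E
```

```text
[-30.7  45.2]
[-27.9  67.2]
yellow [36.9 42. ]
yellow [37.9 66.2]
yellow [-45.5  43.8]
stop [ 49.2 -66.5]
stop [49.1  6.5]
expect toe -26.599999999999994
```

Emit:
{"api": "jog_arm", "payload": {
  "motion": [
    [[0,0,7],0.001],
    [[0,0,14],0.001],
    [[0,0,20],0.001],
    [[0,0,20],0.001],
    [[0,0,20],0.001]
  ]
}}

```text
t: 12.15
eef_pos: [624.8, -1.3, 49.1]
tcp_rot: [-3.141, -0.0, 1.502]
ft_force: [-1.3, -0.1, -0.6]
opening: 0.21
grip_force: 30.0
```

Emit:
{"api": "jog_arm", "payload": {
  "motion": [
    [[-10,0,0],0],
    [[-20,0,0],0],
    [[-30,0,0],0],
    [[-38,0,0],0],
    [[-46,0,0],0]
  ]
}}

```text
t: 12.65
eef_pos: [621.5, -47.2, 49.5]
tcp_rot: [-3.141, -0.002, 1.501]
ft_force: [0.2, 10.3, -1.1]
opening: 0.204
grip_force: 30.0
```

Emit:
{"api": "jog_arm", "payload": {
  "motion": [
    [[-6,0,0],0],
    [[-12,0,0],0],
    [[-18,0,0],0],
    [[-24,0,0],0],
    [[-30,0,0],0]
  ]
}}

```text
t: 13.15
eef_pos: [619.4, -76.6, 49.4]
tcp_rot: [-3.141, -0.002, 1.501]
ft_force: [0.9, 11.4, -1.7]
opening: 0.214
grip_force: 30.0
```

```bash
python3 - <<'E'
from h import *
s=state();print(s["eef_pos"],s["tcp_rot"],s["t"],s["opening"],inst(s["eef_pos"]),s["ft_force"])
plan((*st(-23,55),50.3,1.5016,8))
E
```

```text
[619.37770545 -76.62133399  49.4066669 ] [-3.14071665e+00 -1.71929284e-03  1.50127148e+00] 13.15 0.21365937102297597 [-39.3  54.6] [ 0.8986388  11.41772261 -1.73063736]
  rows 3 end [-16.3, 0.4, -0.9] turn -0.0003
-> at (np.float64(618.6587652915981), np.float64(-92.95821790563241), 50.3, 1.5016, 8)
```

Emit:
{"api": "jog_arm", "payload": {
  "motion": [
    [[-6,0,0],0],
    [[-11,0,0],0],
    [[-17,0,0],0],
    [[-17,0,0],0],
    [[-17,0,0],0]
  ]
}}

```text
t: 13.65
eef_pos: [618.1, -94.9, 49.2]
tcp_rot: [-3.141, 0.0, 1.501]
ft_force: [-0.7, -3.7, -6.3]
opening: 0.207
grip_force: 30.0
```

```bash
python3 - <<'E'
from h import *
s=state();print(s["eef_pos"],s["tcp_rot"],s["t"],s["opening"],inst(s["eef_pos"]),s["ft_force"])
b=read_camera("side");cv2.imwrite("pics/s6.png",cv2.resize(b["img"][180:300,250:390],None,fx=5,fy=5,interpolation=cv2.INTER_CUBIC));pickle.dump(b,open("s6.pkl","wb"))
H=hsv(b);m=cv2.inRange(H,(5,150,60),(20,255,255));m[:,:300]=0;m[:180]=0;m[290:]=0
v,u=np.where(m);k=v>=v.max()-2;print(v.max(),u[k].min(),u[k].max())
for p in((u[v==v.max()].min()-.5,v.max()+.5),(u[v==v.max()].max()+.5,v.max()+.5)):print(inst(onz(b,*p,10)))
E
```

```text
[618.10798537 -94.88954578  49.1959614 ] [-3.14067778e+00  2.54925528e-04  1.50139177e+00] 13.65 0.20694069321566202 [-21.   54.6] [-0.69728181 -3.71113689 -6.25709219]
289 464 559
[258.9 313.1]
[307.  541.3]
```

Emit:
{"api": "jog_arm", "payload": {
  "motion": [
    [[0,0,0],0],
    [[0,0,0],0],
    [[0,0,0],0],
    [[0,0,0],0],
    [[0,0,0],0]
  ],
  "grip": 0.5
}}

```text
t: 14.2
eef_pos: [618.7, -94.0, 49.8]
tcp_rot: [3.141, -0.0, 1.502]
ft_force: [-0.5, -0.7, 0.0]
opening: 0.491
grip_force: 0.0
```

Emit:
{"api": "jog_arm", "payload": {
  "motion": [
    [[0,0,0],0],
    [[0,0,-20],0],
    [[0,0,-45],0],
    [[0,0,-75],0],
    [[0,0,-110],0]
  ]
}}

```text
t: 14.7
eef_pos: [618.2, -94.0, 160.1]
tcp_rot: [-3.14, -0.0, 1.502]
ft_force: [-0.0, -0.2, -0.2]
opening: 0.503
grip_force: 0.0
```

```bash
python3 - <<'E'
from h import *
s=state();print(s["eef_pos"],s["tcp_rot"],s["t"],s["opening"],inst(s["eef_pos"]),s["ft_force"])
yaw=-1.59+np.pi
plan((*st(-40,55),160,1.5016),(568,180,160,yaw),(567.5,256,110,yaw))
E
```

```text
[618.15538948 -93.98179448 160.11619749] [-3.14015897e+00 -3.89415326e-04  1.50184043e+00] 14.7 0.503482667584408 [-21.9  54.6] [-0.00918191 -0.24088848 -0.15099535]
  rows 1 end [18.1, 0.4, 0.1] turn 0.0002
-> at (np.float64(619.8342889187171), np.float64(-75.99890942320646), 160, 1.5016)
  rows 3 end [125.9, -34.7, -0.0] turn -0.025
  rows 3 end [126.7, -31.5, -0.0] turn -0.025
-> at (568, 180, 160, 1.551592653589793)
  rows 3 end [76.0, -2.0, 50.0] turn -0.0
-> at (567.5, 256, 110, 1.551592653589793)
```

Emit:
{"api": "jog_arm", "payload": {
  "motion": [
    [[42,-11,0],-0.01],
    [[84,-22,0],-0.02],
    [[126,-34,0],-0.03],
    [[168,-46,0],-0.04],
    [[210,-57,0],-0.05]
  ],
  "grip": 0.15
}}

```text
t: 15.2
eef_pos: [575.6, 120.9, 159.8]
tcp_rot: [3.141, -0.0, 1.552]
ft_force: [0.2, 0.0, 0.8]
opening: 0.836
grip_force: 0.0
```

```bash
python3 - <<'E'
from h import *
A=read_camera("scene");B=read_camera("side");pickle.dump((A,B),open("ab7.pkl","wb"))
s=state();print(s["eef_pos"],s["t"])
for n,D in(("A",A),("B",B)):
    for z,t in((22,"closed"),(38.2,"open")):
        print(n,t,np.round(proj(D,[(*st(0,y),z) for y in(-83,-40,0,83)]),1).tolist())
    print(n,"wedge box",[(round(r["p"],2),r["box"]) for r in cut_out("wedge",D)])
    W=[(x,y,z) for x,z in((65,0),(65,3),(10,22),(-10,22),(-10,46),(-36,46)) for y in(-12,12)]
    print(n,"wedge pred",np.round(proj(D,[(*st(x,55+y),10+z) for x,y,z in W]),0).tolist())
cv2.imwrite("pics/s7.png",np.hstack([cv2.resize(B["img"][195:285,255:370],(400,313),interpolation=cv2.INTER_CUBIC),cv2.resize(A["img"][180:275,190:306],(382,313),interpolation=cv2.INTER_CUBIC)]))
yaw=-1.59+np.pi
plan((567.3,253,110,yaw),(567.3,253,31,yaw,20))
E
```

```text
[574.94128276 123.51109608 159.79836684] 15.3
A closed [[259.6, 208.8], [250.1, 216.1], [240.9, 223.1], [221.2, 238.3]]
A open [[259.6, 205.1], [250.0, 212.4], [240.8, 219.4], [220.9, 234.6]]
A wedge box [(0.55, [211.9, 221.2, 240.2, 242.2]), (0.23, [197.8, 188.9, 260.2, 238.3])]
A wedge pred [[216.0, 223.0], [210.0, 227.0], [216.0, 222.0], [210.0, 226.0], [228.0, 227.0], [223.0, 231.0], [233.0, 230.0], [227.0, 235.0], [233.0, 225.0], [227.0, 229.0], [239.0, 229.0], [233.0, 234.0]]
B closed [[281.3, 237.5], [297.0, 235.3], [311.5, 233.3], [341.0, 229.1]]
B open [[281.4, 233.0], [297.2, 230.8], [311.8, 228.7], [341.6, 224.6]]
B wedge box [(0.89, [324.1, 213.9, 342.9, 251.6]), (0.26, [279.7, 223.1, 359.9, 262.8])]
B wedge pred [[334.0, 251.0], [342.0, 249.0], [334.0, 250.0], [343.0, 249.0], [328.0, 231.0], [337.0, 230.0], [326.0, 226.0], [335.0, 225.0], [327.0, 219.0], [335.0, 218.0], [324.0, 213.0], [332.0, 212.0]]
  rows 4 end [132.7, -11.0, 49.7] turn 0.0022
-> at (567.3, 253, 110, 1.551592653589793)
  rows 4 end [0.0, 0.0, 79.0] turn -0.0
-> at (567.3, 253, 31, 1.551592653589793, 20)
```

View pics/s7.png

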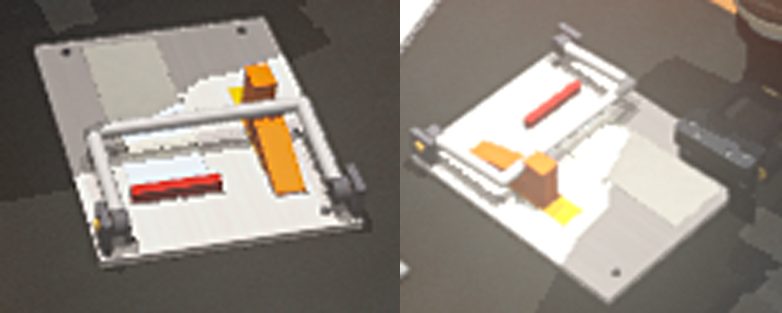

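The wedge alone holds the bar up at the predicted place, straight on the strip. Now the plate.

Emit:
{"api": "jog_arm", "payload": {
  "motion": [
    [[33,-3,12],0.001],
    [[66,-6,24],0.002],
    [[100,-8,37],0.002],
    [[133,-11,50],0.002],
    [[133,-11,50],0.002]
  ]
}}

```text
t: 15.9
eef_pos: [567.2, 254.1, 107.9]
tcp_rot: [-3.14, 0.0, 1.551]
ft_force: [-0.1, -0.7, -0.1]
opening: 0.852
grip_force: 0.0
```

Emit:
{"api": "jog_arm", "payload": {
  "motion": [
    [[0,0,0],0],
    [[0,0,20],0],
    [[0,0,40],0],
    [[0,0,40],0],
    [[0,0,40],0]
  ]
}}

```text
t: 16.4
eef_pos: [568.4, 251.3, 70.3]
tcp_rot: [3.141, -0.0, 1.548]
ft_force: [-0.3, 0.1, -0.4]
opening: 0.853
grip_force: 0.0
```

```bash
python3 - <<'E'
from h import *
s=state();print(s["eef_pos"],s["tcp_rot"],s["t"],s["opening"])
d=read_camera("wrist");H=hsv(d);cv2.imwrite("pics/w8.png",d["img"])
m=cv2.inRange(H,(100,120,60),(120,255,255))
for v in range(150,300,20):
    u=np.where(m[v,180:400])[0]+180
    if len(u):print(v,u.min(),u.max(),np.round(onz(d,u.min(),v,22)[:2],1),np.round(onz(d,u.max(),v,22)[:2],1))
yaw=-1.59+np.pi
plan((567.3,253,31,yaw,20))
E
```

```text
[568.36363975 251.25318347  70.28903947] [ 3.14134578e+00 -8.25139052e-05  1.54813434e+00] 16.4 0.8534537820265334
210 225 326 [536.9 270.6] [597.  269.2]
230 227 324 [537.4 258.1] [596.  256.8]
250 228 324 [537.2 245.3] [596.1 243.9]
270 228 324 [536.4 232.1] [596.2 230.7]
  rows 2 end [1.4, -1.2, 39.8] turn -0.0031
-> at (567.3, 253, 31, 1.551592653589793, 20)
```

Emit:
{"api": "jog_arm", "payload": {
  "motion": [
    [[1,-1,14],-0.003],
    [[1,-1,27],-0.003],
    [[1,-1,39],-0.003],
    [[1,-1,39],-0.003],
    [[1,-1,39],-0.003]
  ]
}}

```text
t: 16.95
eef_pos: [566.6, 253.5, 30.1]
tcp_rot: [-3.141, 0.0, 1.553]
ft_force: [0.8, 0.1, -0.0]
opening: 0.848
grip_force: 0.0
```

Emit:
{"api": "jog_arm", "payload": {
  "motion": [
    [[0,0,0],0],
    [[0,0,0],0],
    [[0,0,0],0],
    [[0,0,0],0],
    [[0,0,0],0]
  ],
  "grip": 1
}}

```text
t: 17.45
eef_pos: [566.8, 253.5, 30.9]
tcp_rot: [3.141, -0.0, 1.553]
ft_force: [-1.0, 0.2, 2.0]
opening: 0.631
grip_force: 30.0
```

Emit:
{"api": "jog_arm", "payload": {
  "motion": [
    [[0,0,0],0],
    [[0,0,-1],0],
    [[0,0,-1],0]
  ]
}}

```text
t: 17.75
eef_pos: [566.6, 253.5, 31.6]
tcp_rot: [-3.141, 0.0, 1.553]
ft_force: [0.0, -0.5, -1.8]
opening: 0.628
grip_force: 30.0
```

```bash
python3 - <<'E'
from h import *
s=state();print(s["eef_pos"],s["tcp_rot"],s["t"],s["opening"],s["ft_force"],s["grip_force"])
plan((565.5,150,32.5,1.5516,20))
E
```

```text
[566.60009243 253.46227607  31.55366956] [-3.14128619e+00  9.58120420e-05  1.55289457e+00] 17.75 0.6276039418238619 [ 0.04871735 -0.47209602 -1.78889756] 29.99954044818878
  rows 3 end [-51.7, 0.4, -0.5] turn 0.0006
  rows 3 end [-51.7, 0.4, -0.5] turn 0.0006
-> at (565.5, 150, 32.5, 1.5516, 20)
```

Emit:
{"api": "jog_arm", "payload": {
  "motion": [
    [[-10,0,0],0],
    [[-20,0,0],0],
    [[-30,0,-1],0],
    [[-42,0,-1],0],
    [[-54,0,-1],0]
  ]
}}

```text
t: 18.25
eef_pos: [565.8, 198.2, 32.7]
tcp_rot: [3.142, -0.0, 1.552]
ft_force: [0.1, 0.4, -0.8]
opening: 0.63
grip_force: 30.0
```

Emit:
{"api": "jog_arm", "payload": {
  "motion": [
    [[-12,0,0],0],
    [[-24,0,0],0],
    [[-36,0,0],0],
    [[-46,0,0],0],
    [[-50,0,0],0]
  ]
}}

```text
t: 18.75
eef_pos: [564.9, 148.4, 32.6]
tcp_rot: [-3.142, -0.0, 1.552]
ft_force: [-0.3, -0.1, -0.5]
opening: 0.629
grip_force: 30.0
```

Emit:
{"api": "jog_arm", "payload": {
  "motion": [
    [[0,0,-10],0],
    [[0,0,-25],0],
    [[0,0,-40],0],
    [[0,0,-50],0],
    [[0,0,-50],0]
  ]
}}

```text
t: 19.25
eef_pos: [565.4, 150.0, 84.3]
tcp_rot: [3.139, -0.001, 1.553]
ft_force: [-0.4, -0.3, -1.9]
opening: 0.632
grip_force: 30.0
```

```bash
python3 - <<'E'
from h import *
s=state();print(s["eef_pos"],s["tcp_rot"],s["t"],s["opening"],s["ft_force"],s["moment"])
B=read_camera("side");A=read_camera("scene");pickle.dump((A,B),open("ab9.pkl","wb"))
print([(round(r["p"],2),r["box"]) for r in cut_out("plate",B)])
cv2.imwrite("pics/s9.png",np.hstack([cv2.resize(D["img"][v:v+90,u:u+115],(400,313),interpolation=cv2.INTER_CUBIC) for D,u,v in((B,215,120),(A,270,200))]))
E
```

```text
[565.43226384 149.99478306  84.26828291] [ 3.13896015e+00 -5.48987705e-04  1.55335600e+00] 19.25 0.6319165768671932 [-0.38727707 -0.34667546 -1.94925152] [-0.11855628  0.05547338  0.01438056]
[(0.91, [277.5, 145.4, 298.0, 175.8]), (0.87, [225.4, 167.1, 255.8, 181.1]), (0.67, [131.8, 163.3, 183.4, 184.9]), (0.47, [279.9, 226.4, 355.2, 260.4])]
```

View pics/s9.png

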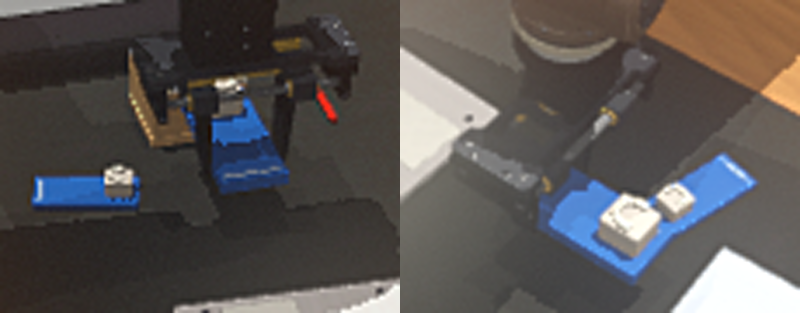

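```bash
python3 -c "
from h import *
plan((*st(-60.5,-30),84,1.5016,25),(*st(-60.5,-30),40,1.5016,12))"
```

```text
rows 5 end [-99.9, -12.3, -0.9] turn 0.0257
  rows 5 end [-100.2, -9.7, -0.9] turn 0.0257
-> at (np.float64(536.4552897039955), np.float64(-49.67036047056813), 84, 1.5016, 25)
  rows 4 end [0.0, 0.0, 44.0] turn -0.0
-> at (np.float64(536.4552897039955), np.float64(-49.67036047056813), 40, 1.5016, 12)
```

Emit:
{"api": "jog_arm", "payload": {
  "motion": [
    [[-15,-2,0],0.005],
    [[-35,-4,0],0.01],
    [[-57,-7,0],0.015],
    [[-79,-10,0],0.02],
    [[-100,-12,0],0.026]
  ]
}}

```text
t: 19.9
eef_pos: [550.3, 48.2, 82.0]
tcp_rot: [-3.14, 0.0, 1.526]
ft_force: [0.7, 0.1, -1.2]
opening: 0.627
grip_force: 30.0
```

Emit:
{"api": "jog_arm", "payload": {
  "motion": [
    [[-22,-2,0],0.005],
    [[-45,-4,0],0.01],
    [[-67,-6,0],0.015],
    [[-87,-8,0],0.02],
    [[-100,-10,0],0.026]
  ]
}}

```text
t: 20.4
eef_pos: [536.0, -51.5, 82.1]
tcp_rot: [-3.141, -0.0, 1.499]
ft_force: [0.4, 0.2, -1.2]
opening: 0.624
grip_force: 30.0
```

Emit:
{"api": "jog_arm", "payload": {
  "motion": [
    [[0,0,0],0],
    [[0,0,10],0],
    [[0,0,20],0],
    [[0,0,32],0],
    [[0,0,40],0]
  ]
}}

```text
t: 20.9
eef_pos: [536.3, -49.0, 41.0]
tcp_rot: [-3.14, -0.0, 1.502]
ft_force: [-0.8, -0.4, -0.5]
opening: 0.626
grip_force: 30.0
```

Emit:
{"api": "jog_arm", "payload": {
  "motion": [
    [[0,0,0],0],
    [[0,0,0],0],
    [[0,0,0],0]
  ]
}}

```text
t: 21.2
eef_pos: [536.9, -49.6, 42.9]
tcp_rot: [3.141, -0.0, 1.501]
ft_force: [0.6, -0.3, -0.6]
opening: 0.627
grip_force: 30.0
```

```bash
python3 - <<'E'
from h import *
s=state();print(s["eef_pos"],s["tcp_rot"],s["t"],s["opening"],s["ft_force"],inst(s["eef_pos"]))
plan((*st(-60.5,-30),32,1.5016,3))
E
```

```text
[536.87022306 -49.64961721  42.86810318] [ 3.14108521e+00 -2.60034519e-05  1.50092061e+00] 21.2 0.6269598578740687 [ 0.62299752 -0.25965774 -0.55499063] [-60.5 -29.6]
  rows 4 end [-0.0, -0.4, 10.9] turn -0.0007
-> at (np.float64(536.4552897039955), np.float64(-49.67036047056813), 32, 1.5016, 3)
```

Emit:
{"api": "jog_arm", "payload": {
  "motion": [
    [[0,0,3],0],
    [[0,0,6],0],
    [[0,0,9],0],
    [[0,0,11],0],
    [[0,0,11],0]
  ]
}}

```text
t: 21.7
eef_pos: [536.8, -49.7, 35.1]
tcp_rot: [3.14, 0.0, 1.501]
ft_force: [-12.2, 0.8, 51.1]
opening: 0.632
grip_force: 56.2
```

Emit:
{"api": "jog_arm", "payload": {
  "motion": [
    [[0,0,0.5],0],
    [[0,0,0.5],0],
    [[0,0,0.5],0]
  ]
}}

```text
t: 22.0
eef_pos: [536.8, -49.7, 35.1]
tcp_rot: [3.139, 0.0, 1.501]
ft_force: [-12.7, 1.1, 57.8]
opening: 0.63
grip_force: 59.5
```

```bash
python3 - <<'E'
from h import *
for i in range(3):
    read_camera("wrist");s=state();print(s["eef_pos"],s["t"],s["ft_force"],s["moment"])
E
```

```text
[536.79046895 -49.72760221  35.04985601] 22.05 [-13.36554422   1.8227791   58.22188656] [ 0.25276066  3.17617066 -0.05170199]
[536.79539626 -49.71284625  35.06639466] 22.1 [-12.71952894   2.36992386  57.58365632] [2.73580072e-01 3.16913302e+00 7.38456794e-04]
[536.78898408 -49.75309883  35.02806376] 22.15 [-12.99196431   1.40557634  57.34601757] [ 0.24261856  3.1622378  -0.06704663]
```

The fingertips met the bed, because the plate sits 4 mm above the tips in this grip. I back off to just clear and let the plate drop the few millimetres.

Emit:
{"api": "jog_arm", "payload": {
  "motion": [
    [[0,0,-3],0],
    [[0,0,-5],0],
    [[0,0,-5],0],
    [[0,0,-5],0]
  ]
}}

```text
t: 22.55
eef_pos: [536.6, -49.7, 35.7]
tcp_rot: [-3.141, -0.0, 1.501]
ft_force: [-0.3, 0.7, -0.2]
opening: 0.629
grip_force: 30.0
```

```bash
python3 - <<'E'
from h import *
s=state();print(s["eef_pos"],s["tcp_rot"],s["t"],s["opening"],s["ft_force"],s["moment"],inst(s["eef_pos"]))
E
```

```text
[536.5895854  -49.72173971  35.69866116] [-3.14110128e+00 -1.48958398e-04  1.50074843e+00] 22.55 0.6289355616336437 [-0.33644989  0.67048777 -0.22023221] [-0.21396715  0.09401792 -0.0146301 ] [-60.5 -29.9]
```

Emit:
{"api": "jog_arm", "payload": {
  "motion": [
    [[0,0,0],0],
    [[0,0,0],0],
    [[0,0,0],0],
    [[0,0,0],0],
    [[0,0,0],0]
  ],
  "grip": 0.2
}}

```text
t: 23.05
eef_pos: [536.7, -49.7, 36.1]
tcp_rot: [3.142, -0.0, 1.501]
ft_force: [0.4, 0.6, 0.1]
opening: 0.801
grip_force: 0.0
```

Emit:
{"api": "jog_arm", "payload": {
  "motion": [
    [[0,0,-15],0],
    [[0,0,-40],0],
    [[0,0,-75],0],
    [[0,0,-110],0],
    [[0,0,-140],0]
  ]
}}

```text
t: 23.55
eef_pos: [536.7, -49.7, 177.9]
tcp_rot: [3.141, 0.0, 1.501]
ft_force: [0.9, 0.6, 0.9]
opening: 0.801
grip_force: 0.0
```

Emit:
{"api": "jog_arm", "payload": {
  "motion": [
    [[0,0,0],0],
    [[0,0,0],0]
  ]
}}

```text
t: 23.75
eef_pos: [536.6, -49.7, 176.4]
tcp_rot: [3.14, 0.0, 1.501]
ft_force: [-0.3, 1.0, -0.5]
opening: 0.8
grip_force: 0.0
```

```bash
python3 - <<'E'
from h import *
d=read_camera("wrist");s=state();pickle.dump((d,s),open("w10.pkl","wb"));cv2.imwrite("pics/w10.png",d["img"])
print(s["eef_pos"],s["t"],s["ft_force"])
m=cv2.inRange(hsv(d),(100,120,60),(120,255,255))
k,lab,stt,cen=cv2.connectedComponentsWithStats(m);print([(stt[i].tolist()) for i in range(1,k) if stt[i][4]>150])
for v in range(40,260,15):
    u=np.where(m[v,150:420])[0]+150
    if len(u)>20:print(v,u.min(),u.max(),inst(onz(d,u.min()-.5,v,22)),inst(onz(d,u.max()+.5,v,22)))
H=hsv(d);
for r in cut_out("model_grip",d):print(r["p"],r["box"])
E
```

```text
[536.3120053  -49.64731951 175.60711656] 23.8 [-0.14706576  0.35261336 -0.61029179]
[[243, 87, 72, 156, 7956]]
100 244 314 [-149.7  -59.5] [-149.6    1.1]
115 245 312 [-137.3  -59. ] [-137.3   -0.3]
130 246 312 [-124.8  -58.4] [-124.7   -0. ]
145 246 311 [-111.9  -58.8] [-111.8   -0.6]
160 246 311 [-98.8 -59.1] [-98.7  -0.3]
175 246 311 [-85.4 -59.4] [-85.3  -0. ]
190 247 311 [-71.7 -58.9] [-71.6   0.3]
205 248 309 [-57.7 -58.3] [-57.6  -1.2]
220 248 309 [-43.3 -58.6] [-43.3  -0.9]
0.86 [245.8, 88.0, 313.9, 243.3]
```

View pics/w10.png

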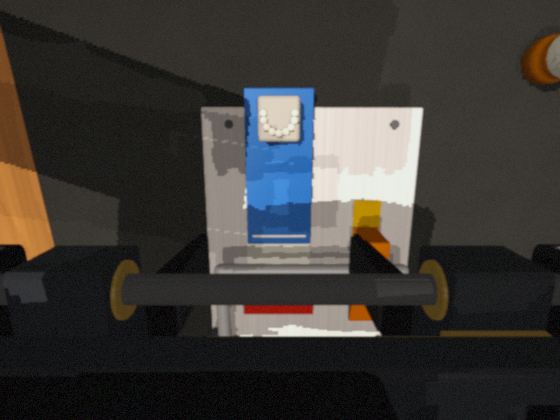

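All is in order: the plate lies flat and square in the lane, front edge at row ~243, model at (279,119), wedge in place. Measuring the model:

```bash
python3 - <<'E'
from h import *
d,s=pickle.load(open("w10.pkl","rb"));m=cv2.inRange(hsv(d),(100,120,60),(120,255,255))
for u in(255,265,290,302):
    v=np.where(m[60:260,u])[0]+60;print("rear/front",inst(onz(d,u,v.min()-.5,22)),inst(onz(d,u,v.max()+.5,22)))
n=255-m[:, :]; n[:,:250]=0;n[:,308:]=0;n[:92]=0;n[150:]=0
k,lab,stt,cen=cv2.connectedComponentsWithStats(n);i=1+np.argmax(stt[1:,4]);x,y,w,h,a=stt[i];print(x,y,w,h)
for z in(22,46):print(z,inst(onz(d,x-.5,y-.5,z)),inst(onz(d,x+w-.5,y+h-.5,z)))
plan((*st(-134.5,-30),100,1.5016),(*st(-134.5,-30),51,1.5016,12))
E
```

```text
rear/front [-160.6  -49.5] [-21.3 -52. ]
rear/front [-160.5  -41.1] [-21.2 -42.6]
rear/front [-160.5  -19.9] [-21.2 -18.9]
rear/front [-160.5   -9.8] [-21.2  -7.6]
257 95 44 48
22 [-154.1  -48.4] [-114.   -10.3]
46 [-151.9  -46.9] [-115.   -11.9]
  rows 3 end [74.0, 0.2, 75.2] turn -0.0008
-> at (np.float64(541.5722749043962), np.float64(24.152511747050717), 100, 1.5016)
  rows 5 end [0.0, 0.0, 49.0] turn -0.0
-> at (np.float64(541.5722749043962), np.float64(24.152511747050717), 51, 1.5016, 12)
```

Emit:
{"api": "jog_arm", "payload": {
  "motion": [
    [[20,0,20],0],
    [[40,0,40],0],
    [[60,0,58],0],
    [[74,0,75],0],
    [[74,0,75],0]
  ]
}}

```text
t: 24.35
eef_pos: [540.4, 25.4, 98.2]
tcp_rot: [-3.136, -0.0, 1.502]
ft_force: [-0.9, -1.1, 0.3]
opening: 0.803
grip_force: 0.0
```

Emit:
{"api": "jog_arm", "payload": {
  "motion": [
    [[0,0,12],0],
    [[0,0,24],0],
    [[0,0,36],0],
    [[0,0,44],0],
    [[0,0,49],0]
  ]
}}

```text
t: 24.85
eef_pos: [541.6, 23.8, 51.2]
tcp_rot: [-3.141, -0.0, 1.5]
ft_force: [0.1, -0.3, 0.3]
opening: 0.8
grip_force: 0.0
```

Emit:
{"api": "jog_arm", "payload": {
  "motion": [
    [[0,0,0],0],
    [[0,0,0],0]
  ]
}}

```text
t: 25.05
eef_pos: [542.0, 24.0, 52.3]
tcp_rot: [3.141, -0.0, 1.501]
ft_force: [0.0, -0.2, 0.7]
opening: 0.8
grip_force: 0.0
```

```bash
python3 - <<'E'
from h import *
s=state();print(s["eef_pos"],s["tcp_rot"],s["t"],s["opening"],s["ft_force"],inst(s["eef_pos"]))
plan((*st(-134.5,-30),50.5,1.5016,12))
E
```

```text
[541.97284167  24.03109121  52.26753794] [ 3.14134298e+00 -6.05012631e-05  1.50075914e+00] 25.05 0.7995828372345567 [ 0.03371238 -0.15256799  0.65854114] [-134.4  -29.6]
  rows 1 end [0.1, -0.4, 1.8] turn -0.0008
-> at (np.float64(541.5722749043962), np.float64(24.152511747050717), 50.5, 1.5016, 12)
```

Emit:
{"api": "jog_arm", "payload": {
  "motion": [
    [[0,0,1.5],0],
    [[0,0,1.5],0],
    [[0,0,1.5],0],
    [[0,0,1.5],0],
    [[0,0,1.5],0]
  ],
  "grip": 1
}}

```text
t: 25.55
eef_pos: [541.9, 24.1, 50.7]
tcp_rot: [3.141, -0.0, 1.501]
ft_force: [-0.2, 0.7, 0.5]
opening: 0.436
grip_force: 0.0
```

Emit:
{"api": "jog_arm", "payload": {
  "motion": [
    [[0,0,0],0],
    [[0,0,0],0],
    [[0,0,0],0],
    [[0,0,0],0],
    [[0,0,0],0]
  ]
}}

```text
t: 26.05
eef_pos: [541.8, 24.1, 50.7]
tcp_rot: [3.142, -0.0, 1.501]
ft_force: [-0.2, 0.2, 1.6]
opening: 0.358
grip_force: 30.0
```

Emit:
{"api": "jog_arm", "payload": {
  "motion": [
    [[-5,0,0],0],
    [[-14,0,0],0],
    [[-23,0,0],0],
    [[-32,0,0],0],
    [[-40,0,0],0]
  ]
}}

```text
t: 26.55
eef_pos: [539.0, -16.9, 50.7]
tcp_rot: [3.141, -0.0, 1.5]
ft_force: [0.0, 2.0, 2.6]
opening: 0.356
grip_force: 30.0
```

```bash
python3 - <<'E'
from h import *
s=state();print(s["eef_pos"],s["tcp_rot"],s["t"],s["opening"],s["ft_force"],inst(s["eef_pos"]))
for n in("side","scene"):
    D=read_camera(n);print(n,[(round(r["p"],2),[round(x) for x in r["box"]]) for r in cut_out("plate",D)],[(round(r["p"],2),[round(x) for x in r["box"]]) for r in cut_out("wedge",D)])
plan((*st(-71,-30),51,1.5016,5))
E
```

```text
[539.01157414 -16.86901394  50.68148363] [ 3.14143522e+00 -1.21175710e-04  1.50010625e+00] 26.55 0.35603624181846916 [0.03232175 1.97561393 2.62825939] [-93.4 -29.7]
side [(0.92, [281, 205, 312, 246]), (0.82, [223, 167, 257, 181])] [(0.71, [324, 214, 344, 253]), (0.48, [279, 205, 314, 246])]
scene [(0.91, [394, 207, 440, 234]), (0.87, [240, 220, 283, 243]), (0.76, [340, 247, 377, 268]), (0.54, [191, 185, 299, 270])] [(0.81, [212, 220, 237, 242])]
  rows 5 end [-23.4, -0.3, -0.3] turn -0.0008
-> at (np.float64(537.1813484148632), np.float64(-39.195493466716805), 51, 1.5016, 5)
```

Emit:
{"api": "jog_arm", "payload": {
  "motion": [
    [[-5,0,0],0],
    [[-10,0,0],0],
    [[-14,0,0],0],
    [[-17,0,0],0],
    [[-20,0,0],0.001]
  ]
}}

```text
t: 27.35
eef_pos: [537.6, -36.0, 50.7]
tcp_rot: [3.142, -0.0, 1.5]
ft_force: [-0.5, 2.8, 3.3]
opening: 0.352
grip_force: 30.0
```

Emit:
{"api": "jog_arm", "payload": {
  "motion": [
    [[-1,0,0],0],
    [[-2,0,0],0],
    [[-3,0,0],0],
    [[-4,0,0],0]
  ]
}}

```text
t: 27.75
eef_pos: [537.4, -39.7, 50.7]
tcp_rot: [3.141, -0.0, 1.5]
ft_force: [0.2, 3.4, 5.1]
opening: 0.357
grip_force: 30.0
```

```bash
python3 - <<'E'
from h import *
s=state();print(s["eef_pos"],s["tcp_rot"],s["t"],s["opening"],s["ft_force"],inst(s["eef_pos"]))
E
```

```text
[537.39205454 -39.70897773  50.66908379] [ 3.14148218e+00 -1.11079043e-04  1.49988690e+00] 27.75 0.3565013148400017 [0.23950163 3.38607464 5.08657807] [-70.5 -29.8]
```

Emit:
{"api": "jog_arm", "payload": {
  "motion": [
    [[-0.7,0,-0.2],0],
    [[-1.4,0,-0.3],0],
    [[-2,0,-0.3],0]
  ]
}}

```text
t: 28.05
eef_pos: [537.2, -40.7, 50.8]
tcp_rot: [-3.141, -0.001, 1.499]
ft_force: [2.9, 17.9, 3.1]
opening: 0.356
grip_force: 30.0
```

Emit:
{"api": "jog_arm", "payload": {
  "motion": [
    [[-0.7,0,0],0],
    [[-1.4,0,0],0],
    [[-2,0,0],0]
  ]
}}

```text
t: 28.35
eef_pos: [537.2, -40.9, 50.9]
tcp_rot: [-3.141, -0.003, 1.499]
ft_force: [5.8, 36.2, 6.5]
opening: 0.358
grip_force: 30.0
```

```bash
python3 - <<'E'
from h import *
s=state();print(s["eef_pos"],s["tcp_rot"],s["t"],s["opening"],s["ft_force"],inst(s["eef_pos"]),s["moment"])
E
```

```text
[537.15468178 -40.85350774  50.94672337] [-3.14145464e+00 -3.12114502e-03  1.49924961e+00] 28.35 0.3577169113259111 [ 5.75906843 36.21562645  6.49527778] [-69.3 -29.9] [ 6.23187334 -0.94307791  0.10500835]
```

Emit:
{"api": "jog_arm", "payload": {
  "motion": [
    [[1,0,0],0],
    [[2,0,0],0],
    [[2.8,0,0],0],
    [[2.8,0,0],0]
  ]
}}

```text
t: 28.75
eef_pos: [537.2, -40.5, 50.7]
tcp_rot: [-3.141, -0.0, 1.5]
ft_force: [1.6, 6.2, 1.9]
opening: 0.357
grip_force: 30.0
```

Emit:
{"api": "jog_arm", "payload": {
  "motion": [
    [[0,0,0],0],
    [[0,0,0],0],
    [[0,0,0],0],
    [[0,0,0],0]
  ],
  "grip": 0.4
}}

```text
t: 29.15
eef_pos: [537.2, -41.2, 50.9]
tcp_rot: [-3.142, 0.0, 1.5]
ft_force: [0.3, 0.2, 0.6]
opening: 0.586
grip_force: 0.0
```

Emit:
{"api": "jog_arm", "payload": {
  "motion": [
    [[0,0,0],0],
    [[0,0,-15],0],
    [[0,0,-45],0],
    [[0,0,-85],0],
    [[0,0,-125],0]
  ]
}}

```text
t: 29.65
eef_pos: [536.9, -40.9, 177.1]
tcp_rot: [-3.141, -0.0, 1.5]
ft_force: [0.3, 0.3, -0.5]
opening: 0.598
grip_force: 0.0
```

```bash
python3 - <<'E'
from h import *
s=state();print(s["eef_pos"],s["tcp_rot"],s["t"],s["opening"],s["ft_force"],inst(s["eef_pos"]))
plan((*st(10,-10),190,1.5016,45),start=(*s["eef_pos"],s["tcp_rot"][2]))
E
```

```text
[536.88412625 -40.93382628 177.07759017] [-3.14053721e+00 -1.80012981e-04  1.49970232e+00] 29.65 0.5978059703121479 [ 0.30396908  0.30469616 -0.51715549] [-69.2 -30.2]
  rows 2 end [-79.2, 20.3, -12.9] turn -0.0019
-> at (np.float64(551.5324517002676), np.float64(-121.3845793266511), 190, 1.5016, 45)
```

Emit:
{"api": "jog_arm", "payload": {
  "motion": [
    [[-40,4,-5],0],
    [[-80,8,-10],0],
    [[-120,12,-15],0],
    [[-160,16,-20],0],
    [[-160,16,-20],0]
  ]
}}

```text
t: 30.15
eef_pos: [542.0, -205.9, 196.4]
tcp_rot: [3.14, 0.001, 1.496]
ft_force: [-0.3, 0.1, 0.5]
opening: 0.6
grip_force: 0.0
```

```bash
python3 - <<'E'
from h import *
d=read_camera("wrist");s=state();pickle.dump((d,s),open("w11.pkl","wb"));print(s["eef_pos"],s["t"],inst(s["eef_pos"]))
H=hsv(d);m=cv2.inRange(H,(100,110,40),(122,255,255));r=cv2.inRange(H,(0,150,60),(8,255,255))|cv2.inRange(H,(174,150,60),(180,255,255))
q=proj(d,[(*st(45,y),22) for y in(-55,-42,-30,-18,-5)])
for u,vp in q:
    u=int(round(u));b=np.where(m[:,u])[0];k=np.where(r[:,u])[0]
    b=b[abs(b-vp)<60]; k=k[abs(k-vp)<30]
    print(u,round(vp,1),"blue end",b.max() if len(b) else None,inst(onz(d,u,b.max()+.5,22)) if len(b) else "","red",(k.min(),k.max()) if len(k) else None,inst(onz(d,u,k.min()-.5,22)) if len(k) else "")
for x in(-80,-60,-40,-20,20,35):
    v=int(round(proj(d,[(*st(x,-30),22)])[0,1]));
    u=np.where(m[v])[0] if 0<=v<420 else []
    if len(u):print("sides",x,inst(onz(d,u.min()-.5,v,22)),inst(onz(d,u.max()+.5,v,22)))
E
```

```text
[ 541.65723504 -203.74285321  195.91357351] 30.2 [ 92.8 -14.2]
234 145.6 blue end 144 [ 44. -55.] red (np.int64(146), np.int64(155)) [ 44.9 -55. ]
248 145.5 blue end 144 [ 44.1 -41.8] red (np.int64(146), np.int64(155)) [ 45.  -41.8]
261 145.4 blue end 144 [ 44.2 -29.6] red (np.int64(146), np.int64(154)) [ 45.1 -29.6]
273 145.3 blue end 144 [ 44.2 -18.3] red (np.int64(146), np.int64(155)) [ 45.1 -18.3]
287 145.3 blue end 144 [44.3 -5.2] red (np.int64(146), np.int64(154)) [45.2 -5.2]
sides -60 [-60.1 -58.4] [-59.8   0.4]
sides -40 [-40.2 -58.4] [-39.9  -0.4]
sides -20 [-20.5 -59.2] [-20.2  -0.3]
sides 20 [ 20.  -59.1] [20.3 -0.1]
sides 35 [ 35.3 -58.8] [35.6 -0.1]
```

The plate is home and square against the stop. Next the wedge.

```bash
python3 -c "
from h import *
plan((*st(-22.2,54.8),120,1.5016,40),(*st(-22.2,54.8),50,1.5016,15))"
```

```text
rows 4 end [115.4, 68.4, 75.9] turn -0.0049
-> at (np.float64(618.403925256411), np.float64(-93.74247332095693), 120, 1.5016, 40)
  rows 5 end [0.0, 0.0, 70.0] turn -0.0
-> at (np.float64(618.403925256411), np.float64(-93.74247332095693), 50, 1.5016, 15)
```

Emit:
{"api": "jog_arm", "payload": {
  "motion": [
    [[28,17,19],-0.002],
    [[56,34,38],-0.004],
    [[86,51,57],-0.005],
    [[115.5,68.5,76],-0.005],
    [[115.5,68.5,76],-0.005]
  ]
}}

```text
t: 30.7
eef_pos: [618.6, -87.0, 117.2]
tcp_rot: [-3.138, -0.001, 1.509]
ft_force: [-0.8, -0.2, -0.5]
opening: 0.6
grip_force: 0.0
```

Emit:
{"api": "jog_arm", "payload": {
  "motion": [
    [[0,0,0],0],
    [[0,0,8],0],
    [[0,0,16],0],
    [[0,0,16],0],
    [[0,0,16],0]
  ]
}}

```text
t: 31.2
eef_pos: [618.2, -91.9, 103.9]
tcp_rot: [-3.141, -0.0, 1.504]
ft_force: [-0.4, 0.6, 0.6]
opening: 0.602
grip_force: 0.0
```

```bash
python3 - <<'E'
from h import *
s=state();print(s["eef_pos"],s["tcp_rot"],s["t"],s["opening"],s["ft_force"],inst(s["eef_pos"]))
plan((*st(-22.2,54.8),50,1.5016,15))
E
```

```text
[618.17776802 -91.85612913 103.86691315] [-3.14136584e+00 -1.11420277e-04  1.50392932e+00] 31.2 0.6023028338499866 [-0.42454259  0.64273864  0.58943349] [-24.1  54.4]
  rows 4 end [-1.9, 0.4, 53.9] turn 0.0023
-> at (np.float64(618.403925256411), np.float64(-93.74247332095693), 50, 1.5016, 15)
```

Emit:
{"api": "jog_arm", "payload": {
  "motion": [
    [[-2,0,12],0.002],
    [[-2,0,26],0.002],
    [[-2,0,40],0.002],
    [[-2,0,54],0.002],
    [[-2,0,54],0.002]
  ]
}}

```text
t: 31.7
eef_pos: [617.2, -93.0, 47.3]
tcp_rot: [-3.138, -0.001, 1.503]
ft_force: [-0.1, -0.8, 0.6]
opening: 0.602
grip_force: 0.0
```

Emit:
{"api": "jog_arm", "payload": {
  "motion": [
    [[0,0,0],0],
    [[0,0,0],0],
    [[0,0,0],0],
    [[0,0,0],0],
    [[0,0,0],0]
  ],
  "grip": 1
}}

```text
t: 32.2
eef_pos: [618.4, -93.3, 50.3]
tcp_rot: [3.141, 0.0, 1.503]
ft_force: [0.3, -0.1, 0.4]
opening: 0.234
grip_force: 0.0
```

Emit:
{"api": "jog_arm", "payload": {
  "motion": [
    [[0,0,0],0],
    [[0,0,0],0],
    [[0,0,0],0]
  ]
}}

```text
t: 32.5
eef_pos: [618.3, -93.3, 50.2]
tcp_rot: [3.141, -0.0, 1.503]
ft_force: [-0.5, 0.6, 4.7]
opening: 0.209
grip_force: 30.0
```

```bash
python3 - <<'E'
from h import *
s=state();print(s["eef_pos"],s["tcp_rot"],s["t"],s["opening"],s["ft_force"],s["grip_force"],inst(s["eef_pos"]))
E
```

```text
[618.3310794  -93.29928549  50.21821143] [ 3.14130988e+00 -7.25739265e-05  1.50273200e+00] 32.5 0.20918671861260965 [-0.4519584   0.61723928  4.65152216] 29.997256100177765 [-22.6  54.7]
```

Emit:
{"api": "jog_arm", "payload": {
  "motion": [
    [[6,0,0],0],
    [[14,0,0],0],
    [[22,0,0],0],
    [[30,0,0],0],
    [[38,0,0],0]
  ]
}}

```text
t: 33.0
eef_pos: [621.3, -56.0, 50.2]
tcp_rot: [3.14, 0.001, 1.503]
ft_force: [-0.1, -5.8, 4.3]
opening: 0.207
grip_force: 30.0
```

Emit:
{"api": "jog_arm", "payload": {
  "motion": [
    [[8,0,0],0],
    [[16,0,0],0],
    [[26,0,0],0],
    [[38,0,0],0],
    [[50,0,0],0]
  ]
}}

```text
t: 33.5
eef_pos: [624.6, -5.0, 50.3]
tcp_rot: [3.141, 0.0, 1.503]
ft_force: [-0.2, -3.0, 5.3]
opening: 0.209
grip_force: 30.0
```

Emit:
{"api": "jog_arm", "payload": {
  "motion": [
    [[8,0,0],0],
    [[14,0,-10],0],
    [[14,0,-35],0],
    [[14,0,-65],0],
    [[14,0,-95],0]
  ]
}}

```text
t: 34.0
eef_pos: [624.8, 9.0, 146.0]
tcp_rot: [-3.141, -0.0, 1.503]
ft_force: [0.8, 0.5, -0.7]
opening: 0.208
grip_force: 30.0
```

```bash
python3 - <<'E'
from h import *
A=pickle.load(open("scene.pkl","rb"));B=pickle.load(open("side.pkl","rb"));d,s=pickle.load(open("w3.pkl","rb"))
# tray corners: refine from wrist w3: outer rim z=15 near edge cols 232..334 row~147
for p in((231.5,147.5),(334,147.5),(340,0),(231,0)):print("tray",np.round(onz(d,*p,15)[:2],1))
s=state();print(s["eef_pos"],s["tcp_rot"],s["t"],s["opening"],s["ft_force"],inst(s["eef_pos"]),s["joints"])
B2=read_camera("side");A2=read_camera("scene");print([(round(r["p"],2),[round(x) for x in r["box"]]) for r in cut_out("plate",B2)])
plan((499,-416,145,3.40,40))
E
```

```text
tray [ 617.2 -428.2]
tray [ 584.6 -321.3]
tray [ 447.3 -362.8]
tray [ 478.7 -465.7]
[624.81929833   8.98385443 146.03826534] [-3.14050678e+00 -3.91046122e-04  1.50298992e+00] 34.0 0.2078865990185761 [ 0.82991729  0.50364912 -0.66011817] [-125.1   54.1] [-9.14238497e-02  5.92652605e-01  1.65328970e+00  4.67546122e-04
  8.96745211e-01 -2.39096795e-02]
[(0.91, [281, 210, 314, 248]), (0.7, [224, 169, 256, 179]), (0.68, [131, 166, 181, 188])]
  rows 5 end [-144.1, -32.5, 0.7] turn -0.6324
  rows 5 end [-97.0, -111.4, 0.7] turn -0.6324
  rows 5 end [-12.4, -147.2, 0.7] turn -0.6324
-> at (499, -416, 145, 3.4, 40)
```

Emit:
{"api": "jog_arm", "payload": {
  "motion": [
    [[-29,-6,0],-0.126],
    [[-58,-13,0],-0.253],
    [[-87,-19,0],-0.38],
    [[-115,-26,0],-0.506],
    [[-144,-32,0],-0.632]
  ]
}}

```text
t: 34.65
eef_pos: [582.5, -133.6, 143.8]
tcp_rot: [-3.14, -0.002, 2.14]
ft_force: [-0.4, -0.2, -0.9]
opening: 0.209
grip_force: 30.0
```

Emit:
{"api": "jog_arm", "payload": {
  "motion": [
    [[-19,-22,0],-0.126],
    [[-39,-44,0],-0.253],
    [[-58,-67,0],-0.38],
    [[-78,-89,0],-0.506],
    [[-97,-111,0],-0.632]
  ]
}}

```text
t: 35.15
eef_pos: [540.7, -275.0, 143.8]
tcp_rot: [3.141, -0.002, 2.772]
ft_force: [1.1, 1.1, -1.4]
opening: 0.209
grip_force: 30.0
```

Emit:
{"api": "jog_arm", "payload": {
  "motion": [
    [[-2,-29,0],-0.126],
    [[-5,-59,0],-0.253],
    [[-7,-88,0],-0.38],
    [[-10,-118,0],-0.506],
    [[-12,-147,0],-0.632]
  ]
}}

```text
t: 35.65
eef_pos: [498.1, -416.2, 143.6]
tcp_rot: [3.14, -0.001, -2.879]
ft_force: [0.4, -0.2, -0.3]
opening: 0.21
grip_force: 30.0
```

Emit:
{"api": "jog_arm", "payload": {
  "motion": [
    [[0,0,0],0],
    [[0,0,20],0],
    [[0,0,45],0],
    [[0,0,70],0],
    [[0,0,70],0]
  ]
}}

```text
t: 36.15
eef_pos: [497.8, -413.3, 71.2]
tcp_rot: [3.135, -0.003, -2.886]
ft_force: [0.0, 0.1, -0.8]
opening: 0.213
grip_force: 30.0
```

```bash
python3 - <<'E'
from h import *
s=state();print(s["eef_pos"],s["tcp_rot"],s["t"],s["opening"],s["ft_force"],s["joints"])
plan((498,-414,45,3.4,8))
E
```

```text
[ 497.76558999 -413.31364398   71.17371302] [ 3.13535396 -0.00320736 -2.88575914] 36.15 0.21312743467220635 [ 0.02979875  0.06989129 -0.76752261] [-7.95121765e-01  7.16416435e-01  1.64021068e+00  4.43133075e-04
  7.91973358e-01 -2.62205398e+00]
  rows 4 end [-0.1, -0.7, 26.2] turn -0.0026
-> at (498, -414, 45, 3.4, 8)
```

Emit:
{"api": "jog_arm", "payload": {
  "motion": [
    [[0,0,8],0],
    [[0,0,16],0],
    [[0,0,22],0],
    [[0,0,26],0],
    [[0,0,28],0]
  ]
}}

```text
t: 36.65
eef_pos: [498.9, -415.5, 46.8]
tcp_rot: [3.142, 0.0, -2.885]
ft_force: [-0.1, -0.9, -0.3]
opening: 0.209
grip_force: 30.0
```

Emit:
{"api": "jog_arm", "payload": {
  "motion": [
    [[0,0,0],0],
    [[0,0,0],0]
  ]
}}

```text
t: 36.85
eef_pos: [499.0, -415.6, 47.1]
tcp_rot: [-3.141, 0.0, -2.884]
ft_force: [-0.6, 1.0, 0.1]
opening: 0.21
grip_force: 30.0
```

Emit:
{"api": "jog_arm", "payload": {
  "motion": [
    [[0,0,1],0],
    [[0,0,2],0],
    [[0,0,2.7],0],
    [[0,0,2.7],0]
  ]
}}

```text
t: 37.25
eef_pos: [498.9, -415.6, 44.2]
tcp_rot: [3.142, 0.0, -2.884]
ft_force: [0.0, 0.2, 1.2]
opening: 0.209
grip_force: 30.0
```

Emit:
{"api": "jog_arm", "payload": {
  "motion": [
    [[0,0,0],0],
    [[0,0,0],0],
    [[0,0,0],0],
    [[0,0,0],0],
    [[0,0,0],0]
  ],
  "grip": 0.5
}}

```text
t: 37.75
eef_pos: [498.9, -415.5, 44.2]
tcp_rot: [3.141, 0.0, -2.884]
ft_force: [0.7, -0.0, -0.0]
opening: 0.496
grip_force: 0.0
```

Emit:
{"api": "jog_arm", "payload": {
  "motion": [
    [[0,0,0],0],
    [[0,0,-15],0],
    [[0,0,-45],0],
    [[0,0,-85],0],
    [[0,0,-125],0]
  ]
}}

```text
t: 38.25
eef_pos: [498.7, -415.4, 171.5]
tcp_rot: [3.142, 0.0, -2.884]
ft_force: [1.2, -0.4, 0.5]
opening: 0.501
grip_force: 0.0
```

Emit:
{"api": "jog_arm", "payload": {
  "motion": [
    [[-30,0,-14],0],
    [[-60,0,-28],0],
    [[-90,0,-42],0],
    [[-120,0,-56],0],
    [[-150,0,-70],0]
  ]
}}

```text
t: 38.75
eef_pos: [644.9, -376.8, 241.3]
tcp_rot: [-3.141, 0.001, -2.884]
ft_force: [0.7, 0.2, 0.5]
opening: 0.505
grip_force: 0.0
```

Emit:
{"api": "jog_arm", "payload": {
  "motion": [
    [[0,0,0],0],
    [[0,0,0],0]
  ]
}}

```text
t: 38.95
eef_pos: [643.9, -376.9, 239.8]
tcp_rot: [-3.141, 0.0, -2.883]
ft_force: [-1.3, -0.6, -0.8]
opening: 0.501
grip_force: 0.0
```

```bash
python3 - <<'E'
from h import *
d=read_camera("wrist");s=state();pickle.dump((d,s),open("w12.pkl","wb"));print(s["eef_pos"],s["t"],s["ft_force"])
m=cv2.inRange(hsv(d),(8,150,80),(24,255,255));m[:, :230]=0;m[:,320:]=0;m[160:]=0
v,u=np.where(m);print("wedge px",u.min(),u.max(),v.min(),v.max())
for vv,z in((v.min()+6,50),(v.max()-3,7.5)):
    q=np.where(m[vv])[0];print(vv,q.min(),q.max(),np.round(onz(d,q.min(),vv,z)[:2],1),np.round(onz(d,q.max(),vv,z)[:2],1))
A=read_camera("scene");B=read_camera("side");pickle.dump((A,B),open("ab12.pkl","wb"))
for n,D in(("A",A),("B",B)):
    for o in("plate","wedge","clamp","jar","die","guide","brush"):print(n,o,[(round(r["p"],2),[round(x) for x in r["box"]]) for r in cut_out(o,D)][:3])
    for z in(22,28,38):print(n,z,np.round(proj(D,[(*st(0,y),z) for y in(20,60)]),1).tolist())
    g=cv2.cvtColor(D["img"],cv2.COLOR_BGR2GRAY)
    for y in(20,35,60):
        uu,vv=proj(D,[(*st(0,y),28)])[0];print(n,"prof y",y,round(vv,1),int(vv)-9,g[int(vv)-9:int(vv)+10,int(round(uu))].tolist())
    P=[(*st(x,-30+y),10) for x,y in((45,-30),(45,30),(-95,30),(-95,-30))];print(n,"plate pred",np.round(proj(D,P)).tolist())
E
```

```text
[ 643.28128293 -377.26756488  239.34348852] 39.0 [0.0686143  0.29959523 0.26353768]
wedge px 268 290 23 133
29 269 288 [ 497.6 -425.4] [ 493.2 -408.7]
130 269 289 [ 584.9 -404.3] [ 579.3 -383. ]
A plate [(0.71, [395, 207, 442, 234]), (0.68, [338, 247, 373, 266]), (0.6, [233, 205, 278, 238])]
A wedge [(0.49, [166, 160, 193, 192])]
A clamp [(0.79, [202, 192, 263, 240])]
A jar [(0.82, [229, 288, 243, 307]), (0.69, [169, 162, 188, 192])]
A die [(0.54, [267, 317, 280, 333]), (0.24, [153, 160, 209, 205])]
A guide [(0.6, [137, 239, 196, 273])]
A brush [(0.8, [322, 326, 378, 366]), (0.46, [229, 206, 278, 237])]
A 22 [[236.3, 226.7], [226.8, 234.0]]
A 28 [[236.2, 225.3], [226.7, 232.6]]
A 38 [[236.1, 223.0], [226.5, 230.3]]
A prof y 20 225.3 216 [111, 110, 113, 112, 109, 100, 123, 199, 253, 253, 226, 182, 140, 139, 172, 244, 255, 255, 255]
A prof y 35 228.0 219 [102, 130, 174, 174, 169, 167, 201, 248, 255, 235, 199, 156, 138, 173, 247, 255, 228, 224, 226]
A prof y 60 232.6 223 [170, 169, 171, 172, 168, 167, 180, 245, 255, 253, 232, 178, 132, 130, 160, 220, 227, 253, 255]
A plate pred [[244.0,
[... 290 characters left out ...]
 159, 350, 167])]
B guide [(0.59, [378, 226, 431, 275]), (0.17, [267, 201, 361, 271])]
B brush [(0.53, [300, 132, 305, 139]), (0.52, [266, 203, 362, 276])]
B 22 [[318.6, 232.3], [332.9, 230.3]]
B 28 [[318.8, 230.6], [333.1, 228.6]]
B 38 [[319.0, 227.8], [333.4, 225.8]]
B prof y 20 230.6 221 [255, 255, 255, 255, 236, 238, 238, 231, 234, 190, 109, 148, 255, 235, 108, 122, 151, 148, 148]
B prof y 35 229.8 220 [209, 213, 214, 214, 214, 214, 214, 206, 230, 212, 155, 128, 229, 237, 107, 118, 171, 249, 132]
B prof y 60 228.6 219 [255, 255, 255, 255, 255, 255, 255, 241, 224, 195, 140, 137, 212, 200, 99, 109, 154, 212, 207]
B plate pred [[294.0, 251.0], [316.0, 248.0], [302.0, 214.0], [282.0, 217.0]]
```

```bash
python3 - <<'E'
from h import *
d,s=pickle.load(open("w12.pkl","rb"));H=hsv(d)
for y in(-50,-30,-10):
    p=proj(d,[(*st(x,y),22) for x in range(30,60,2)]);print(y,[(30+2*i,H[int(round(v)),int(round(u))].tolist()) for i,(u,v) in enumerate(p) if 0<=u<559 and 0<=v<419])
for x in(15,30):
    o=[]
    for y in np.arange(-66,8,1):
        u,v=proj(d,[(*st(x,y),22)])[0]
        if 0<=u<559 and 0<=v<419 and 98<H[int(round(v)),int(round(u)),0]<124 and H[int(round(v)),int(round(u)),1]>110:o.append(y)
    print(x,"blue y",min(o,default=None),max(o,default=None))
E
```

```text
-50 [(30, [107, 224, 100]), (32, [109, 191, 103]), (34, [108, 199, 100]), (36, [120, 2, 121]), (38, [0, 2, 118]), (40, [108, 179, 101]), (42, [108, 200, 102]), (44, [109, 193, 98]), (46, [164, 141, 83]), (48, [0, 212, 114]), (50, [2, 213, 116]), (52, [179, 217, 114]), (54, [3, 241, 110]), (56, [179, 230, 83]), (58, [4, 229, 77])]
-30 [(30, [108, 198, 103]), (32, [109, 201, 100]), (34, [109, 189, 104]), (36, [30, 2, 119]), (38, [30, 12, 126]), (40, [107, 178, 102]), (42, [108, 198, 102]), (44, [107, 207, 100]), (46, [164, 153, 85]), (48, [3, 231, 116]), (50, [4, 253, 115]), (52, [3, 244, 116]), (54, [1, 217, 115]), (56, [0, 203, 84]), (58, [0, 255, 77])]
-10 [(30, [106, 228, 102]), (32, [108, 199, 101]), (34, [110, 184, 104]), (36, [118, 26, 117]), (38, [15, 4, 118]), (40, [110, 168, 102]), (42, [109, 199, 104]), (44, [108, 202, 101]), (46, [165, 145, 88]), (48, [2, 239, 114]), (50, [1, 229, 116]), (52, [2, 218, 118]), (54, [2, 219, 113]), (56, [3, 236, 95]), (58, [179, 203, 79])]
15 blue y -58 0
30 blue y -58 0
```

Blue meets red directly at all three points across the edge, with no gap. The bar is down on the plate and the wedge lies flat in its tray.

```bash
python3 -c "
from cell import *
print(job_done())"
```

```text
the job is handed in; nothing more can be done
None
```

The job is done and handed in at about 39 s: plate home against the stop under the lowered bar, wedge back flat in its tray, though while setting the plate down the fingertips pressed on the bed with about 58 N (over the 40 N limit, if it counts for fingertips).

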